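# Load a rotary index jig with a laminated chair foot and swing it under the press

## Task

The jig's empty pocket is parked under the press: pull up the spring ring, swing the turntable to its other notch, the loading place clear of the press, and let the ring snap home. Stack one chair foot squarely in the pocket: the thick block first, then every thin plywood spacer there is (two to four), then the round-ended cap on top. Finally pull the ring again, swing the loaded pocket back under the press and leave it locked there with the ring fully home, without disturbing the glue bottle, the hammer or the jar.

Things in the scene. Friction and masses are not known exactly. Their poses are not given: they have to be found in the camera images.
- pivot (a point): Centre of the turntable hub's top, 56 mm above the bench, on the upright axis of rotation. The jig's round green base (276 mm wide) is fixed to the bench. The turntable on it is a flat aluminium bar, 66 mm wide, 305 mm long, top face 44 mm above the bench, with the pocket at one end and the spring ring at the other.
- press (a point): Centre of the underside of the press foot (90 x 50 mm steel plate), 142 mm above the bench, straight over the pocket when the turntable is in the press notch. It hangs from a fixed green C-shaped frame, 255 mm tall (cross handle to 292 mm), whose column stands 215 mm from the turntable's axis, beyond the foot.
- pocket (a point): Centre of the pocket floor, 110 mm from the turntable's axis, 44 mm above the bench; x points outwards along the pocket's length, z up. Open-topped, 94 mm (x) by 54 mm (y) inside: end walls and 6 mm thick corner lips, 80 mm tall with flared edges. The long sides are open over their middle 68 mm, down to the floor, so fingers holding a part across its 50 mm width can go down there.
- ring (a point): Centre of the upright steel pull ring, 88 mm above the bench when home, 110 mm from the turntable's axis, opposite the pocket; turns and lifts with it. Outside diameter 36 mm, 10 mm thick. x lies in the ring's plane (same direction as the pocket's x), y is across the 10 mm thickness: grip across y from above. A round housing 28 mm wide, top 66 mm above the bench, stands under it.
- plunger (a joint): Lift of the ring and its pin, m: 0 fully home, 0.018 fully up. A spring pulls it down (5 N at home, 9 N at full lift). In a notch it locks the turntable; the pin clears from 0.010, so lift about 0.015. Released between notches it rests on the index sector at 0.010 and does not lock; within about 3 mm (0.03 rad) of a notch's middle it drops in to 0.
- rotor (a joint): Angle of the turntable, rad, growing clockwise as seen from above: 0 is the press notch (pocket under the press, the start), 1.309 (75 degrees) the loading notch. Only these two notches, with stops 0.08 rad beyond each. It turns with slight friction (about 1 N at the ring) and stays where it is left.
- foot_c (a point): Thick ash block, 90 x 50 x 24 mm, 75 g: goes in first. Starts flat on the bench. Point at its centre; x along its length, y across its width, z through its thickness. Both faces and both ends are alike: it may lie either way up or end for end.
- spacer1_c (a point): Thin plywood spacer plate, 90 x 50 x 10 mm, 30 g; it may be absent (None from the start). All spacers are alike and may go in in any order. Starts flat on the bench. Point at its centre; x along its length, y across its width, z through its thickness. Both faces and both ends are alike: it may lie either way up or end for end.
- spacer2_c (a point): Thin plywood spacer plate, 90 x 50 x 10 mm, 30 g; it may be absent (None from the start). All spacers are alike and may go in in any order. Starts flat on the bench. Point at its centre; x along its length, y across its width, z through its thickness. Both faces and both ends are alike: it may lie either way up or end for end.
- spacer3_c (a point): Thin plywood spacer plate, 90 x 50 x 10 mm, 30 g; it may be absent (None from the start). All spacers are alike and may go in in any order. Starts flat on the bench. Point at its centre; x along its length, y across its width, z through its thickness. Both faces and both ends are alike: it may lie either way up or end for end.
- spacer4_c (a point): Thin plywood spacer plate, 90 x 50 x 10 mm, 30 g; it may be absent (None from the start). All spacers are alike and may go in in any order. Starts flat on the bench. Point at its centre; x along its length, y across its width, z through its thickness. Both faces and both ends are alike: it may lie either way up or end for end.
- cap_c (a point): Ash cap with fully rounded ends (25 mm radius), 90 x 50 x 18 mm, 60 g: goes in last. Starts flat on the bench. Point at its centre; x along its length, y across its width, z through its thickness. Both faces and both ends are alike: it may lie either way up or end for end.
- glue_c (a point): Bystander: white glue bottle, 60 mm wide, 150 mm tall, standing; half-way up. Leave alone.
- mallet_c (a point): Bystander: hammer lying on the bench; point on its handle. Leave alone.
- jar_c (a point): Bystander: amber jar, 70 mm wide, 80 mm tall, standing; half-way up. Leave alone.

How it is judged:
By the outcome, as a careful person would: the job done as asked, in the order asked, and still so for the second after the job is handed in, with the robot touching nothing.
Of spacer1, spacer2, spacer3, spacer4 only 2 to 4 are there at a start; the rules pass over those that are not, and their reading is None.
At some moment in a run one of foot, spacer1, spacer2, spacer3, spacer4, cap may be knocked a few centimetres aside while the robot is not near it.
Once in a run the grip may slacken for a moment while it holds something.
It also fails if it takes over 210 s, if anything falls off the work surface, if the arm or the gripper's body presses on something with over 40 N, if the wrist force passes 120 N, or if a joint passes its speed limit or range.

## Robot

A 7-joint arm with a two-finger parallel gripper is mounted at the origin on the work surface. World frame = base frame: x ahead of the robot, y to its left, z up, the work surface at z = 0. Lengths are in m, angles in rad, forces in N, time in s.
With the tool pointing down it reaches from about 0.425 to 0.875 m from the base axis. Payload 4.7 kg.
Tool frame: the origin (TCP) lies midway between the tips of the shut fingers; the grasp point (between the pads) lies 19 mm behind it; y points along the fingers, z is the direction in which the jaws open and shut, and the axes are right-handed (so a half turn about y gives the same grasp; the last joint's range is limited). The gripper opens to 87 mm and grips with 3 to 60 N. Pads are 19 mm wide; open, the fingers measure 117 mm over their backs; the gripper's body (75 mm by 190 mm) begins 51 mm behind the grasp point.
Start: joints at [-1.229, 0.321, -0.07, 1.45, 0.023, 1.371, -0.057], TCP at [0.209, 0.615, 0.223] pointing down, gripper open.
Joint ranges: [-2.86, 2.86], [-0.3, 2.09], [-1.38, 1.24], [0.06, 2.45], [-1.56, 4.7], [0.09, 2.05], [-2.69, 2.69]. Speed limits (rad/s): [2.57, 2.57, 3.14, 3.14, 3.14, 3.14, 3.14].

## Interface

Orientations are given as a rotation vector (axis times angle).
In Python, from bench import ctrl gives the robot as it stands.
- The arm moves only by the tool play_rows, never from a script. Its arguments are lists of equal length, an entry for each row: "translation": the shift along the tool's x, y, z in mm, a list of three; "turn": the turn, a rotation vector about the tool's x, y, z in rad, a list of three; "fingers": the opening, from -1 (shut) to 1 (fully open), so that 0 is half open. In form: {"translation": [[dx, dy, dz], ...], "turn": [[wx, wy, wz], ...], "fingers": [fingers, ...]}. A call has exactly 10 rows; each row shifts and turns the commanded pose from where the row before left it, along the tool's axes as they then stand; what a row does not reach is not made up. A row lasts 1/12 s, in which the tool goes at most 41.7 mm and 7.16 degrees, less where a joint would pass 70% of its speed; a pose out of reach is approached as far as the arm can. A call with a gripper value outside its range is refused whole. The fingers move at their own pace and stop on an object; "grip_force" is the grip in N (left out, the last holds). Time passes only in rows, so rows that do not move let the fingers close, or fill a call up. It gives the time, the measured TCP pose, the force and the opening at its end, in the units of the state.
- ctrl.get_state(): the state, without advancing time (a new reading comes with each control period).
- ctrl.get_image(name): name is "scene" or "top" or "wrist"; returns the picture (480x640x3 uint8, blue, green, red); there is no depth.
- ctrl.camera_info(name): a dict with "camera_matrix" (3x3 intrinsics, pixels), "k1" (the pictures are not rectified: a ray, as slopes to the right and down, at radius r is drawn at 1 + k1 r^2 times it, then the intrinsics apply), "R" (3x3) and "t" (3): a world point X has camera coordinates R X + t. Camera axes: x right, y down, z forward; pixel columns grow to the right and rows downward; lengths in m; the calibration is good to about 2 mm. A picture is of the moment at which its call begins: read the wrist's pose just before it. camera_info takes no time and is no camera call; for the wrist camera it gives the pose at the moment of the call.
- ctrl.close_job(): hands the job in, once; it reports no verdict.
The state is a dict: "time": time; "joint_positions": joint angles; "qd": joint speeds; "joint_torque": joint torques, N m; "position": TCP position; "tool_rot": TCP orientation; "ft_force": force on the tool from outside, world axes, zero at the start; "torque": the same for the moment, N m; "grip_width": opening from 0.0 (shut) to 1.0 (fully open).
Only numpy, scipy, OpenCV 4.12 (cv2) and the standard library are available. Lean on these libraries where they do the work, as an engineer would, in place of code of your own. Each camera call takes 0.05 s, during which the arm holds its last target.

## Working session

There is one attempt and no reset: what is moved stays moved. The work goes in short steps, Python scripts to look and compute and a tool call to move; the robot and the scene stay as the last step left them, time stands still between calls to the robot, and variables do not carry over. Pictures are saved under pics/ and viewed, and the job is handed in when it is done.

Besides the shell and the picture viewer there is one more tool, called after ">>>" as a command line: name --argument value ..., lists and objects as JSON in quotes. play_rows: Moves the arm, as the interface text tells. Its arguments: {"type":"object","properties":{"translation":{"type":"array"},"turn":{"type":"array"},"fingers":{"type":"array"},"grip_force":{"type":"number"}},"required":["translation","turn","fingers"]}

```bash
ls; mkdir -p pics
python3 - <<'E'
from bench import ctrl
import cv2, numpy as np
np.set_printoptions(precision=4,suppress=True)
s=ctrl.get_state()
for k,v in s.items(): print(k,np.array(v))
for n in ["scene","top","wrist"]:
    i=ctrl.camera_info(n); print(n,i)
    cv2.imwrite(f"pics/{n}0.png",ctrl.get_image(n))
E
```

```text
pics
time 0.0
joint_positions [-1.2289  0.3219 -0.0701  1.4516  0.0226  1.3708 -0.0569]
qd [ 0.0005 -0.0002  0.0009 -0.0011  0.0001  0.0022 -0.0005]
joint_torque [ -0.0001 -49.1277  -0.4039 -31.2525  -0.064    0.0438   0.0002]
position [0.2091 0.6149 0.2214]
tool_rot [-1.5573  0.2574 -0.2571]
ft_force [ 0.2615 -0.1196 -0.6013]
torque [-0.0003  0.0145  0.0462]
grip_width 1.0028733533737013
scene {'camera_matrix': array([[601.1967,   0.    , 331.7242],
       [  0.    , 601.1967, 234.6531],
       [  0.    ,   0.    ,   1.    ]]), 'k1': -0.15263723821368766, 'R': array([[ 0.5282,  0.8491, -0.0084],
       [ 0.618 , -0.3912, -0.6819],
       [-0.5823,  0.355 , -0.7314]]), 't': array([-0.278 , -0.2417,  1.7998])}
top {'camera_matrix': array([[493.1125,   0.    , 320.6085],
       [  0.    , 493.1125, 238.1451],
       [  0.    ,   0.    ,   1.    ]]), 'k1': -0.08861222362949105, 'R': array([[-0.0181, -0.9997, -0.0134],
       [-0.9943,  0.0194, -0.1049],
       [ 0.1052,  0.0114, -0.9944]]), 't': array([0.0205, 0.5277, 1.4007])}
wrist {'camera_matrix': array([[408.7243,   0.    , 317.1852],
       [  0.    , 408.7243, 237.5864],
       [  0.    ,   0.    ,   1.    ]]), 'k1': -0.08536577793448735, 'R': array([[ 0.3214,  0.9469, -0.0012],
       [ 0.9076, -0.3077,  0.2855],
       [ 0.27  , -0.0928, -0.9584]]), 't': array([-0.6498, -0.0344,  0.3903])}
```

View pics/scene0.png

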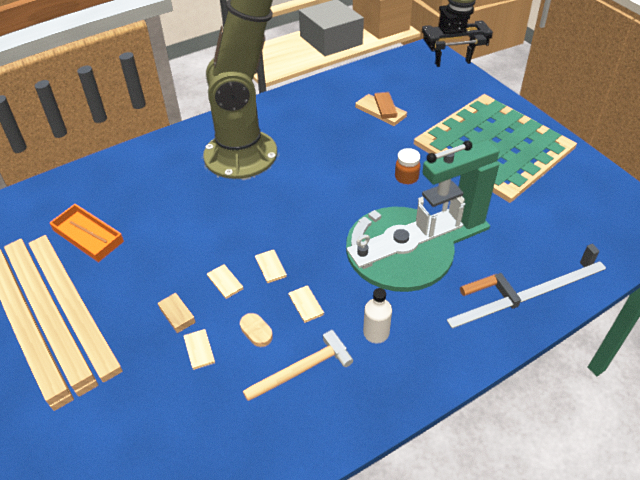

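View pics/top0.png

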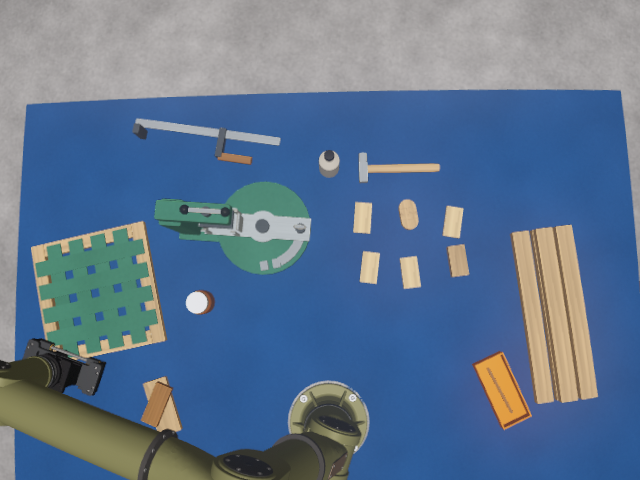

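View pics/wrist0.png

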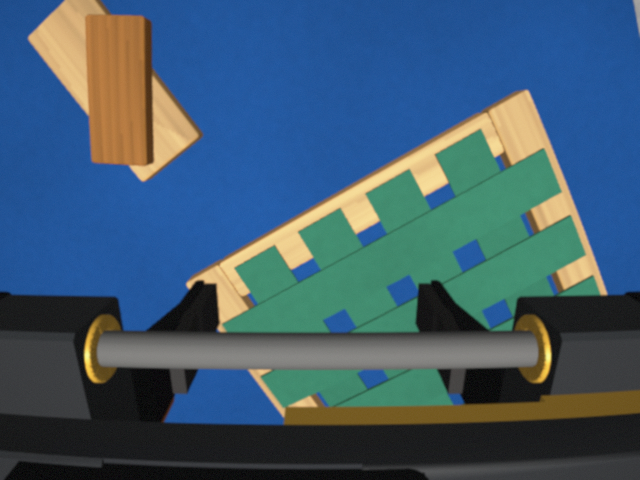

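```bash
cat > h.py <<'E'
import numpy as np, cv2
from scipy.spatial.transform import Rotation as Ro
np.set_printoptions(precision=4,suppress=True)
from bench import ctrl
def ray(info,uv):
    K=np.array(info['camera_matrix']);k=info['k1'];R=np.array(info['R']);t=np.array(info['t'])
    uv=np.atleast_2d(np.array(uv,float))
    d=(uv-[K[0,2],K[1,2]])/[K[0,0],K[1,1]]
    u=d.copy()
    for _ in range(15):
        u=d/(1+k*(u**2).sum(1,keepdims=True))
    D=np.c_[u,np.ones(len(u))]@R
    return -R.T@t, D/np.linalg.norm(D,axis=1,keepdims=True)
def onz(info,uv,z):
    o,D=ray(info,uv); return o+D*((z-o[2])/D[:,2:])
def proj(info,X):
    K=np.array(info['camera_matrix']);X=np.atleast_2d(X)
    c=X@np.array(info['R']).T+info['t']; s=c[:,:2]/c[:,2:]
    s=s*(1+info['k1']*(s**2).sum(1,keepdims=True))
    return s*K[0,0]+[K[0,2],K[1,2]]
def tri(rays):
    A=np.zeros((3,3));b=np.zeros(3)
    for o,d in rays:
        P=np.eye(3)-np.outer(d,d);A+=P;b+=P@o
    X=np.linalg.solve(A,b); return X,[np.linalg.norm((np.eye(3)-np.outer(d,d))@(X-o)) for o,d in rays]
def pose():
    s=ctrl.get_state(); return np.array(s['position']),Ro.from_rotvec(s['tool_rot']).as_matrix(),s
def wraphalf(a): return (a+np.pi/2)%np.pi-np.pi/2
def go(target,jaw=None,down=True):
    """print shifts (tool mm) to target TCP, and turns; jaw: world angle of jaw axis (rad), mod pi"""
    p,R,s=pose()
    print('t',s['time'],'p',p,'yawz',np.degrees(np.arctan2(R[1,2],R[0,2])),'tilt y',R[:,1],'w',s['grip_width'],'F',np.array(s['ft_force']),'q7',s['joint_positions'][6])
    d=R.T@(np.array(target)-p)*1000
    print('shift in present axes mm',d)
    if jaw is not None:
        a=np.arctan2(R[1,2],R[0,2])
        e=wraphalf(jaw-a)
        # desired frame: y=-z world, z=(cos,sin)
        ang=a+e; z=np.array([np.cos(ang),np.sin(ang),0]);y=np.array([0,0,-1.]);x=np.cross(y,z)
        Rd=np.c_[x,y,z]
        rv=Ro.from_matrix(R.T@Rd).as_rotvec()
        print('turn rv',rv,'shift if turned first',Rd.T@(np.array(target)-p)*1000)
E
python3 - <<'E'
from h import *
p,R,s=pose(); print(R)
ti=ctrl.camera_info('top');si=ctrl.camera_info('scene');wi=ctrl.camera_info('wrist')
c=-np.array(wi['R']).T@wi['t']; print('wristcam in tool',R.T@(c-p), 'axis in tool',R.T@np.array(wi['R'])[2])
print('pivot top',onz(ti,[263,226],.056),'scene',onz(si,[401,236],.056))
print('ring top',onz(ti,[306,229],.1),'scene',onz(si,[363,245],.088))
print('glue base-ish',onz(ti,[330,155],.14), 'jar',onz(ti,[198,302],.08))
t=cv2.imread('pics/top0.png');b=cv2.resize(t[150:310,150:490],None,fx=2.35,fy=2.35,interpolation=cv2.INTER_CUBIC);cv2.imwrite('pics/topc.png',b)
g=cv2.imread('pics/scene0.png');cv2.imwrite('pics/scc.png',cv2.resize(g[130:290,330:510],None,fx=3.7,fy=3.7,interpolation=cv2.INTER_CUBIC))
hsv=cv2.cvtColor(t,cv2.COLOR_BGR2HSV)
m=cv2.inRange(hsv,(8,40,90),(35,200,255)); m[:, :345]=0;m[:,475:]=0;m[:190]=0;m[300:]=0
for c in cv2.findContours(m,0,2)[0]:
    if cv2.contourArea(c)<100: continue
    r=cv2.minAreaRect(c); print(r,cv2.contourArea(c),cv2.mean(hsv,cv2.drawContours(np.zeros(m.shape,np.uint8),[c],-1,255,-1))[:3], onz(ti,[r[0]],.012))
E
```

```text
[[ 0.9468 -0.0004  0.3219]
 [-0.3219 -0.0014  0.9468]
 [ 0.0001 -1.     -0.0015]]
wristcam in tool [-0.0789 -0.1616  0.0004] axis in tool [0.2854 0.9584 0.0007]
pivot top [[0.5631 0.1741 0.056 ]] scene [[0.5697 0.1761 0.056 ]]
ring top [[0.5465 0.0496 0.1   ]] scene [[0.5676 0.0627 0.088 ]]
glue base-ish [[ 0.7433 -0.0204  0.14  ]] jar [[0.3505 0.3543 0.08  ]]
((409.8515625, 271.886474609375), (30.529817581176758, 17.04911994934082), 82.40535736083984) 471.0 (18.934108527131784, 64.93604651162791, 216.1705426356589) [[ 0.4258 -0.2472  0.012 ]]
((369.30487060546875, 267.256103515625), (16.785593032836914, 30.47910499572754), 6.340191841125488) 466.5 (18.96484375, 64.908203125, 217.259765625) [[ 0.4417 -0.1294  0.012 ]]
((457.5027160644531, 260.1838073730469), (30.672639846801758, 17.57178497314453), 81.02737426757812) 491.5 (16.584729981378025, 77.78212290502793, 187.60893854748602) [[ 0.457  -0.3885  0.012 ]]
((452.4817199707031, 221.63388061523438), (16.799076080322266, 30.040170669555664), 7.765166282653809) 461.5 (18.950592885375492, 65.11264822134387, 215.5177865612648) [[ 0.571  -0.3789  0.012 ]]
((362.2235107421875, 217.64825439453125), (16.49671173095703, 30.00006866455078), 3.814074993133545) 450.0 (18.98989898989899, 65.07676767676767, 217.08282828282827) [[ 0.5879 -0.1127  0.012 ]]
((408.0577087402344, 214.2884521484375), (29.613536834716797, 17.25821876525879), 78.69007110595703) 419.0 (16.765350877192983, 76.00219298245614, 203.4736842105263) [[ 0.5953 -0.2482  0.012 ]]
```

View pics/topc.png

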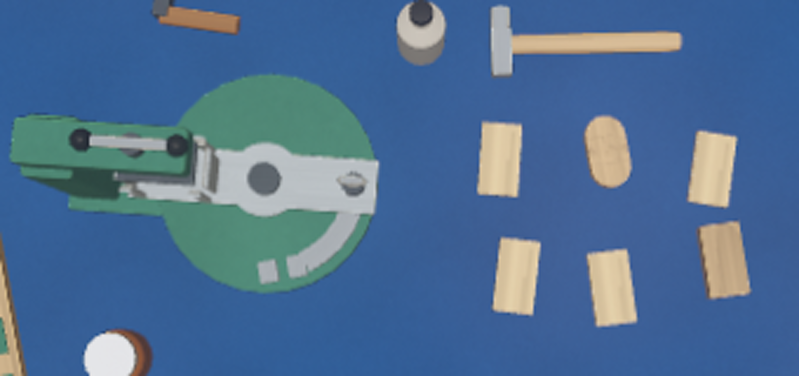

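View pics/scc.png

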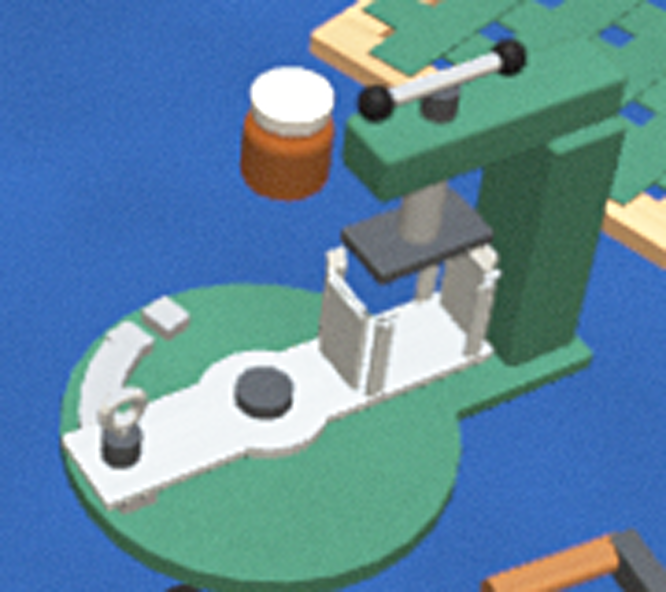

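Run:
```python
from h import *
ti=ctrl.camera_info('top');si=ctrl.camera_info('scene')
t=cv2.imread('pics/top0.png');g=cv2.imread('pics/scene0.png')
def dark(im,c,w,th):
    x,y=c; gr=cv2.cvtColor(im,cv2.COLOR_BGR2GRAY)[y-w:y+w,x-w:x+w]
    m=(gr<th).astype(np.uint8); n,l,st,ce=cv2.connectedComponentsWithStats(m)
    for i in range(1,n):
        if st[i,4]>20: print(st[i],ce[i]+[x-w,y-w])
    k=min((i for i in range(1,n) if st[i,4]>20),key=lambda i:np.hypot(*(ce[i]-w)))
    return ce[k]+[x-w,y-w]
pt=dark(t,(262,227),12,130);ps=dark(g,(401,236),13,110)
print(pt,ps,onz(ti,pt,.056),onz(si,ps,.056))
ot,dt=ray(ti,pt);os_,ds=ray(si,ps);print('tri',tri([(ot,dt[0]),(os_,ds[0])]))
# ring: scene & top
rt=[300.2,227.4];rs=[363.5,241.4]
ot,dt=ray(ti,rt);os_,ds=ray(si,rs);print('ring',tri([(ot,dt[0]),(os_,ds[0])]),onz(ti,rt,.1),onz(si,rs,.088))
```

```text
[  6   4  14  14 144] [262.0625 225.5833]
[ 6  7 15 13 97] [401.7216 236.8763]
[262.0625 225.5833] [401.7216 236.8763] [[0.5643 0.1768 0.056 ]] [[0.5731 0.1758 0.056 ]]
tri (array([0.5664, 0.1795, 0.0474]), [np.float64(0.0017532755174693331), np.float64(0.0017532755174692735)])
ring (array([0.5548, 0.0691, 0.0845]), [np.float64(0.0031361806214212327), np.float64(0.003136180621421212)]) [[0.5512 0.0655 0.1   ]] [[0.5586 0.0701 0.088 ]]
```

>>> play_rows --translation '[[28, 0, -29], [28, 0, -29], [28, 0, -29], [28, 0, -29], [28, 0, -29], [28, 0, -29], [28, 0, -29], [28, 0, -29], [28, 0, -29], [28, 0, -29]]' --turn '[[0, 0, 0], [0, 0, 0], [0, 0, 0], [0, 0, 0], [0, 0, 0], [0, 0, 0], [0, 0, 0], [0, 0, 0], [0, 0, 0], [0, 0, 0]]' --fingers '[1, 1, 1, 1, 1, 1, 1, 1, 1, 1]' --grip_force 40

```text
time: 0.98
position: [0.3813, 0.2486, 0.2225]
tool_rot: [-1.555, 0.257, -0.257]
ft_force: [1.1, -0.4, -0.4]
grip_width: 1.003
```

>>> play_rows --translation '[[32, 0, -17], [32, 0, -17], [32, 0, -17], [32, 0, -17], [32, 0, -17], [32, 0, -17], [32, 0, -17], [0, 5, 0], [0, 5, 0], [0, 5, 0]]' --turn '[[0, 0, 0], [0, 0, 0], [0, 0, 0], [0, 0, 0], [0, 0, 0], [0, 0, 0], [0, 0, 0], [0, 0.12, 0], [0, 0.12, 0], [0, 0.12, 0]]' --fingers '[1, 1, 1, 1, 1, 1, 1, 1, 1, 1]'

```text
time: 1.82
position: [0.5549, 0.0649, 0.2069]
tool_rot: [-1.502, 0.545, -0.544]
ft_force: [0.1, 1.4, -0.5]
grip_width: 0.998
```

>>> play_rows --translation '[[0, 5, 0], [0, 5, 0], [0, 5, 0], [0, 5, 0], [0, 5, 0], [0, 5, 0], [0, 0, 0], [0, 0, 0], [0, 0, 0], [0, 0, 0]]' --turn '[[0, 0.12, 0], [0, 0.12, 0], [0, 0.12, 0], [0, 0.12, 0], [0, 0.12, 0], [0, 0.12, 0], [0, 0.12, 0], [0, 0.12, 0], [0, 0, 0], [0, 0, 0]]' --fingers '[0.2, 0.2, 0.2, 0.2, 0.2, 0.2, 0.2, 0.2, 0.2, 0.2]'

```text
time: 2.65
position: [0.5546, 0.066, 0.1774]
tool_rot: [-1.174, 1.263, -1.263]
ft_force: [0.2, 0.7, 0.7]
grip_width: 0.603
```

Run:
```python
from h import *
go([.555,.067,.16],np.radians(-5.5))
cv2.imwrite('pics/w1.png',ctrl.get_image('wrist'))
cv2.imwrite('pics/t1.png',ctrl.get_image('top'))
```

```text
t 2.65 p [0.5546 0.066  0.1774] yawz -4.209613724269085 tilt y [-0.0003 -0.0001 -1.    ] w 0.6031811503154091 F [0.2363 0.6636 0.7103] q7 -0.15435417917176836
shift in present axes mm [-1.0398 17.3845  0.3111]
turn rv [0.0003 0.0225 0.0001] shift if turned first [-1.0446 17.3847  0.2825]
```

View pics/w1.png

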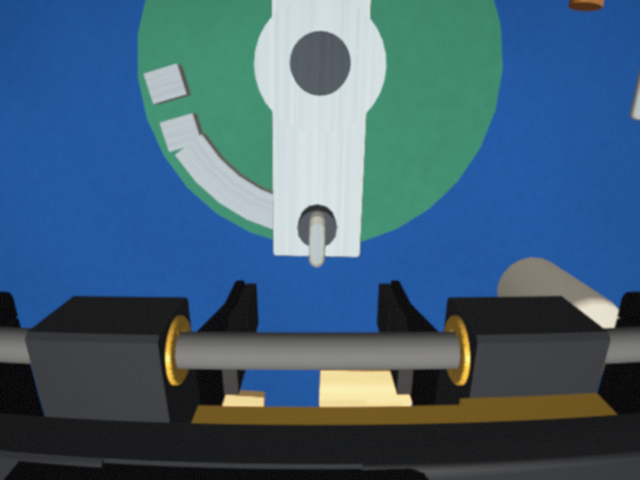

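Run:
```python
from h import *
wi=ctrl.camera_info('wrist')
im=cv2.imread('pics/w1.png');gr=cv2.cvtColor(im,cv2.COLOR_BGR2GRAY)
m=(gr[20:110,270:370]<110).astype(np.uint8);n,l,st,ce=cv2.connectedComponentsWithStats(m)
k=1+np.argmax(st[1:,4]);pc=ce[k]+[270,20];print(pc,st[k])
P=onz(wi,pc,.056)[0];print('pivot',P)
# bar edges
hsv=cv2.cvtColor(im,cv2.COLOR_BGR2HSV)
for r in (150,180,240):
    row=hsv[r,240:400]; w=np.where((row[:,1]<50)&(row[:,2]>150))[0]+240; print(r,w.min(),w.max())
E0=onz(wi,[[273.5,240],[273.5,180],[361,240],[365,130],[316.5,256.5]],.044);print(E0)
d=onz(wi,[[316.5,256.5]],.044)[0]-P;print('end vec',d,np.hypot(*d[:2]),np.degrees(np.arctan2(d[1],d[0])))
for c in ([316.5,218],[316.5,264]): print(onz(wi,[c],.1),onz(wi,[c],.088))
u=-np.array([np.cos(np.radians(84.5)),np.sin(np.radians(84.5)),0])
for a in np.arange(0,360,45): print(a,proj(wi,[*(P[:2]+u[:2]*(.110+.018*np.cos(np.radians(a)))),.088+.018*np.sin(np.radians(a))]))
cv2.imwrite('pics/w1c.png',cv2.resize(im[150:280,240:400],None,fx=4,fy=4))
```

```text
[319.784   62.6481] [  21   12   59   63 2879]
pivot [0.5645 0.1791 0.056 ]
150 272 364
180 240 362
240 273 359
[[0.5208 0.0578 0.044 ]
 [0.5255 0.103  0.044 ]
 [0.5867 0.0529 0.044 ]
 [0.5932 0.1335 0.044 ]
 [0.5522 0.0423 0.044 ]]
end vec [-0.0123 -0.1368 -0.012 ] 0.13732090817633846 -95.13287920414301
[[0.5555 0.0861 0.1   ]] [[0.5553 0.0832 0.088 ]]
[[0.5533 0.0568 0.1   ]] [[0.553  0.0524 0.088 ]]
0 [[315.4308 265.0984]]
45 [[315.5481 264.2699]]
90 [[315.9755 247.3605]]
135 [[316.4472 224.574 ]]
180 [[316.6448 211.3366]]
225 [[316.4734 214.832 ]]
270 [[316.0695 231.1893]]
315 [[315.6521 251.2983]]
```

View pics/w1c.png

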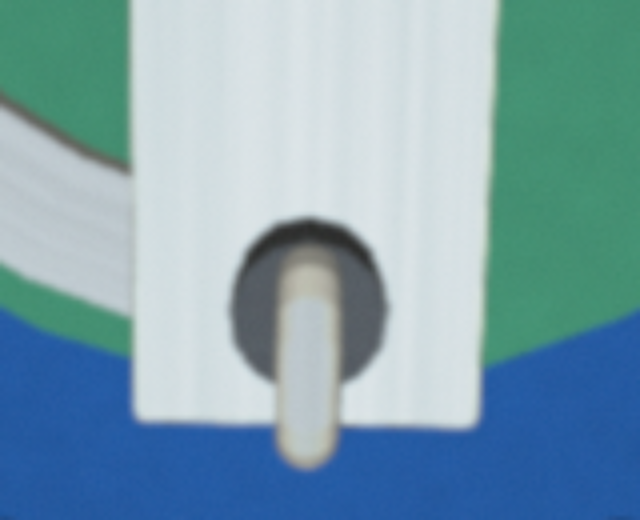

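>>> play_rows --translation '[[-3, 13, 0.4], [0, 13, 0], [0, 13, 0], [0, 13, 0], [0, 13, 0], [0, 13, 0], [0, 13, 0], [0, 9, 0], [0, 0, 0], [0, 0, 0]]' --turn '[[0, 0.016, 0], [0, 0, 0], [0, 0, 0], [0, 0, 0], [0, 0, 0], [0, 0, 0], [0, 0, 0], [0, 0, 0], [0, 0, 0], [0, 0, 0]]' --fingers '[-0.1, -0.1, -0.1, -0.1, -0.1, -0.1, -0.1, -0.1, -0.1, -0.1]'

```text
time: 3.58
position: [0.5552, 0.0687, 0.077]
tool_rot: [-1.165, 1.278, -1.277]
ft_force: [0.5, -0.1, 1.2]
grip_width: 0.449
```

>>> play_rows --translation '[[0, 0, 0], [0, 0, 0], [0, 0, 0], [0, 0, 0], [0, 0, 0], [0, 0, 0], [0, 0, 0], [0, 0, 0], [0, 0, 0], [0, 0, 0]]' --turn '[[0, 0, 0], [0, 0, 0], [0, 0, 0], [0, 0, 0], [0, 0, 0], [0, 0, 0], [0, 0, 0], [0, 0, 0], [0, 0, 0], [0, 0, 0]]' --fingers '[-1, -1, -1, -1, -1, -1, -1, -1, -1, -1]' --grip_force 50

```text
time: 4.42
position: [0.5554, 0.069, 0.0778]
tool_rot: [-1.164, 1.277, -1.277]
ft_force: [-2.6, -0.6, 4.3]
grip_width: 0.112
```

Run:
```python
from h import *
go([.555,.069,.078],np.radians(-5.1))
cv2.imwrite('pics/w2.png',ctrl.get_image('wrist'))
```

```text
t 4.4167 p [0.5554 0.069  0.0778] yawz -5.31601221274305 tilt y [-0.0001  0.0003 -1.    ] w 0.11194764269357137 F [-2.6162 -0.5996  4.2746] q7 -0.12229645290631537
shift in present axes mm [ 0.0297 -0.1541 -0.3851]
turn rv [ 0.0001 -0.0038 -0.0003] shift if turned first [ 0.0283 -0.1541 -0.3852]
```

View pics/w2.png

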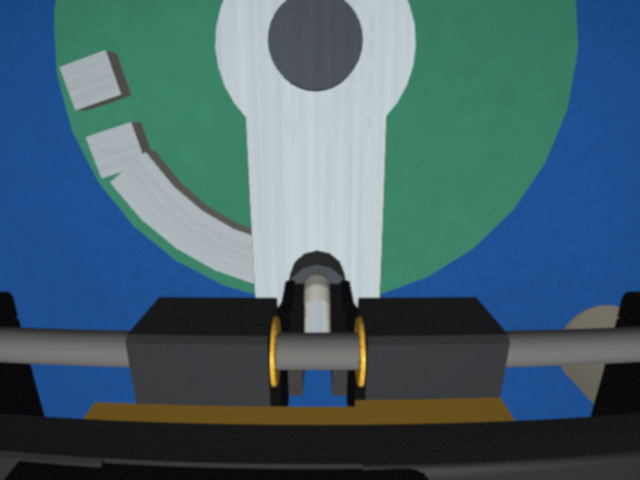

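The ring (at about 317,305) sits between the pads, and the 9.7 mm opening matches its 10 mm thickness. Next I lift it 15 mm.

>>> play_rows --translation '[[0, -3, 0], [0, -3, 0], [0, -3, 0], [0, -3, 0], [0, -3, 0], [0, 0, 0], [0, 0, 0], [0, 0, 0], [0, 0, 0], [0, 0, 0]]' --turn '[[0, 0, 0], [0, 0, 0], [0, 0, 0], [0, 0, 0], [0, 0, 0], [0, 0, 0], [0, 0, 0], [0, 0, 0], [0, 0, 0], [0, 0, 0]]' --fingers '[-1, -1, -1, -1, -1, -1, -1, -1, -1, -1]'

```text
time: 5.3
position: [0.5549, 0.069, 0.0922]
tool_rot: [-1.165, 1.278, -1.277]
ft_force: [-0.8, 2.0, -9.2]
grip_width: 0.111
```

>>> play_rows --translation '[[-0.24, 0, -7.2], [-0.24, 0, -7.2], [-0.24, 0, -7.2], [-0.24, 0, -7.2], [-0.24, 0, -7.2], [-0.24, 0, -7.2], [-0.24, 0, -7.2], [-0.24, 0, -7.2], [-0.24, 0, -7.2], [-0.24, 0, -7.2]]' --turn '[[0, 0.0655, 0], [0, 0.0655, 0], [0, 0.0655, 0], [0, 0.0655, 0], [0, 0.0655, 0], [0, 0.0655, 0], [0, 0.0655, 0], [0, 0.0655, 0], [0, 0.0655, 0], [0, 0.0655, 0]]' --fingers '[-1, -1, -1, -1, -1, -1, -1, -1, -1, -1]'

```text
time: 6.13
position: [0.4905, 0.0974, 0.0926]
tool_rot: [-0.755, 1.737, -1.738]
ft_force: [-0.4, 0.0, -8.0]
grip_width: 0.112
```

Run:
```python
from h import *
P=np.array([.5645,.179]);a=np.radians(-170.1)
go([*(P+.110*np.array([np.cos(a),np.sin(a)])),.092],np.radians(-80.1))
p,R,s=pose();d=p[:2]-P;print(np.hypot(*d),np.degrees(np.arctan2(d[1],d[0])))
```

```text
t 6.1333 p [0.4905 0.0974 0.0926] yawz -43.04168575761783 tilt y [ 0.     -0.0004 -1.    ] w 0.11198108047922187 F [-0.4226  0.0103 -7.9715] q7 -0.9254093301021468
shift in present axes mm [-22.3542   0.5234 -67.8574]
turn rv [-0.0004  0.6468  0.0002] shift if turned first [ 23.0537   0.5506 -67.6228]
0.11014765732049082 -132.225899233948
```

>>> play_rows --translation '[[-0.24, 0, -7.2], [-0.24, 0, -7.2], [-0.24, 0, -7.2], [-0.24, 0, -7.2], [-0.24, 0, -7.2], [-0.24, 0, -7.2], [-0.24, 0, -7.2], [-0.24, 0, -7.2], [-0.24, 0, -7.2], [-0.2, 0, -7]]' --turn '[[0, 0.0655, 0], [0, 0.0655, 0], [0, 0.0655, 0], [0, 0.0655, 0], [0, 0.0655, 0], [0, 0.0655, 0], [0, 0.0655, 0], [0, 0.0655, 0], [0, 0.0655, 0], [0, 0.064, 0]]' --fingers '[-1, -1, -1, -1, -1, -1, -1, -1, -1, -1]'

```text
time: 6.97
position: [0.4565, 0.1594, 0.0924]
tool_rot: [-0.179, 2.135, -2.136]
ft_force: [-1.6, -0.3, -8.5]
grip_width: 0.112
```

Run:
```python
from h import *
P=np.array([.5645,.179]);a=np.radians(-170.1)
go([*(P+.110*np.array([np.cos(a),np.sin(a)])),.092],np.radians(-80.1))
p,R,s=pose();d=p[:2]-P;print(np.hypot(*d),np.degrees(np.arctan2(d[1],d[0])))
cv2.imwrite('pics/t3.png',cv2.resize(ctrl.get_image('top')[150:310,150:400],None,fx=3,fy=3))
```

```text
t 6.9667 p [0.4565 0.1594 0.0924] yawz -80.49739724199347 tilt y [-0.0011 -0.0007 -1.    ] w 0.11169576481824084 F [-1.6438 -0.3173 -8.4573] q7 -1.7455307325004705
shift in present axes mm [ 0.2942  0.354  -0.7265]
turn rv [-0.0005 -0.0069  0.0012] shift if turned first [ 0.2896  0.354  -0.7283]
0.10971279161170519 -169.71964230393235
```

View pics/t3.png

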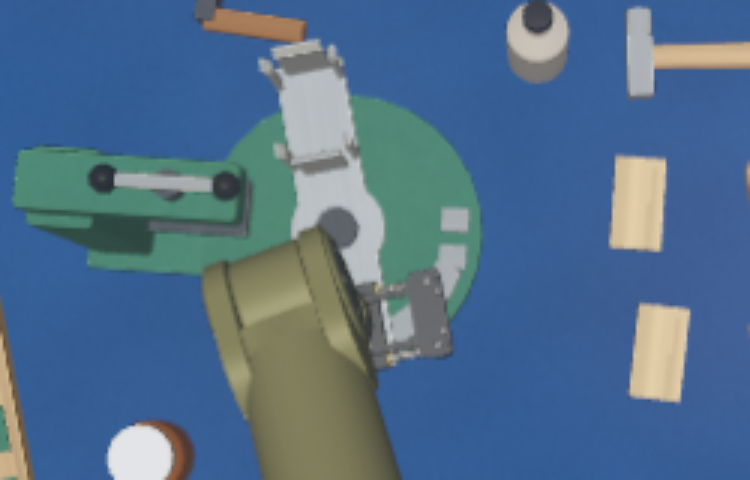

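>>> play_rows --translation '[[0, 0, -0.5], [0, 0, 0], [0, 3, 0], [0, 3, 0], [0, 3, 0], [0, 3, 0], [0, 3, 0], [0, 0, 0], [0, 0, 0], [0, 0, 0]]' --turn '[[0, 0, 0], [0, 0, 0], [0, 0, 0], [0, 0, 0], [0, 0, 0], [0, 0, 0], [0, 0, 0], [0, 0, 0], [0, 0, 0], [0, 0, 0]]' --fingers '[-1, -1, -1, -1, -1, -1, -1, -1, -1, -1]'

```text
time: 7.85
position: [0.4574, 0.1601, 0.0776]
tool_rot: [-0.18, 2.132, -2.133]
ft_force: [-3.2, -2.0, -6.0]
grip_width: 0.109
```

>>> play_rows --translation '[[0, 0, 0], [0, 0, 0], [0, 0, 0], [0, 0, 0], [0, 0, 0], [0, 0, 0], [0, -12, 0], [0, -12, 0], [0, -12, 0], [0, -12, 0]]' --turn '[[0, 0, 0], [0, 0, 0], [0, 0, 0], [0, 0, 0], [0, 0, 0], [0, 0, 0], [0, 0, 0], [0, 0, 0], [0, 0, 0], [0, 0, 0]]' --fingers '[-0.4, -0.4, -0.4, -0.4, -0.4, -0.4, -0.4, -0.4, -0.4, -0.4]'

```text
time: 8.68
position: [0.4573, 0.1604, 0.1262]
tool_rot: [-0.18, 2.133, -2.133]
ft_force: [-0.0, -0.0, 0.6]
grip_width: 0.299
```

>>> play_rows --translation '[[0, -12, 0], [0, -12, 0], [0, -12, 0], [0, -12, 0], [0, -12, 0], [0, -12, 0], [0, -12, 0], [0, -12, 0], [0, 0, 0], [0, 0, 0]]' --turn '[[0, 0, 0], [0, 0, 0], [0, 0, 0], [0, 0, 0], [0, 0, 0], [0, 0, 0], [0, 0, 0], [0, 0, 0], [0, 0, 0], [0, 0, 0]]' --fingers '[0.5, 0.5, 0.5, 0.5, 0.5, 0.5, 0.5, 0.5, 0.5, 0.5]'

```text
time: 9.52
position: [0.4575, 0.1606, 0.2221]
tool_rot: [-0.18, 2.133, -2.132]
ft_force: [-0.0, -0.2, -0.5]
grip_width: 0.749
```

Run:
```python
from h import *
go([.457,.16,.2])
cv2.imwrite('pics/w4.png',ctrl.get_image('wrist'))
cv2.imwrite('pics/s4.png',cv2.resize(ctrl.get_image('scene')[130:290,330:510],None,fx=3.7,fy=3.7,interpolation=cv2.INTER_CUBIC))
```

```text
t 9.5167 p [0.4575 0.1606 0.2221] yawz -80.29459513416342 tilt y [ 0.0012  0.0009 -1.    ] w 0.7487205948328249 F [-0.0436 -0.1698 -0.4736] q7 -1.819251130962393
shift in present axes mm [ 0.6516 22.0999  0.534 ]
```

View pics/w4.png

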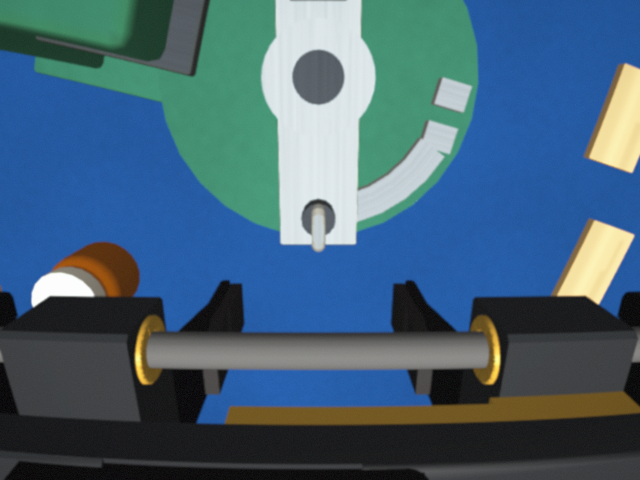

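View pics/s4.png

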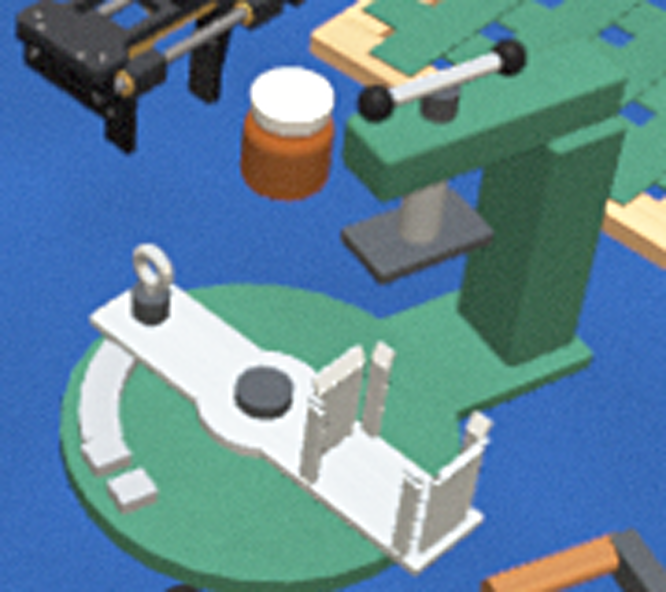

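Run:
```python
from h import *
wi=ctrl.camera_info('wrist');si=ctrl.camera_info('scene')
im=cv2.imread('pics/w4.png');gr=cv2.cvtColor(im,cv2.COLOR_BGR2GRAY)
m=(gr[40:110,270:370]<110).astype(np.uint8);n,l,st,ce=cv2.connectedComponentsWithStats(m)
k=1+np.argmax(st[1:,4]);pc=ce[k]+[270,40];P=onz(wi,pc,.056)[0];print('pivot',P,pc)
e=onz(wi,[[281.5,243.5],[356,243.5],[318.7,243.5]],.044);d=e[2]-P;a=np.arctan2(d[1],d[0]);print(np.hypot(*d[:2]),np.degrees(a))
u=np.array([np.cos(a),np.sin(a)])
for L in (0,.010):
  for z,nm in ((.088+L,'ring'),):
    pts=[[*(P[:2]+u*(.110+.018*np.cos(b))),z+.018*np.sin(b)] for b in np.linspace(0,2*np.pi,24)]
    q=proj(wi,pts);print(L,'wrist rows',q[:,1].min(),q[:,1].max())
    q=proj(si,pts);q=(q-[330,130])*3.7;print('scene crop',q.min(0),q.max(0))
cv2.imwrite('pics/w4c.png',cv2.resize(im[170:280,240:400],None,fx=4,fy=4))
```

```text
pivot [0.5632 0.1786 0.056 ] [317.9168  76.4801]
0.13579738927685414 -169.9422684111847
0 wrist rows 203.94794556859387 252.17478374134313
scene crop [129.0566 243.5518] [165.7331 289.6936]
0.01 wrist rows 206.80897270842613 256.5739265378636
scene crop [129.5095 232.8546] [166.3684 279.2982]
```

View pics/w4c.png

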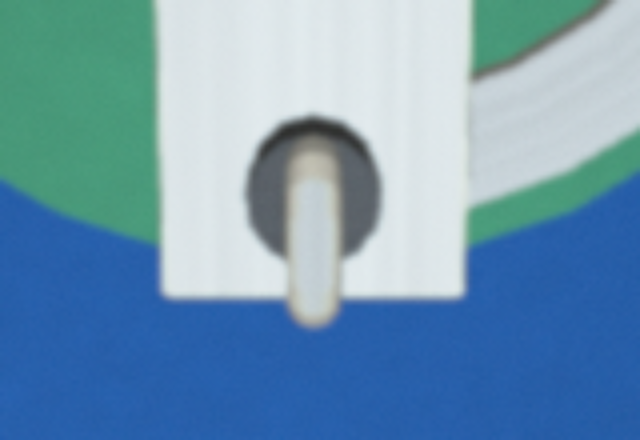

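```bash
cat >> h.py <<'E'
def blobs(im,info,z,amin,roi=None):
    """wood blobs: colour mask -> contours -> cast on plane z -> minAreaRect (m)"""
    hsv=cv2.cvtColor(im,cv2.COLOR_BGR2HSV)
    m=cv2.inRange(hsv,(5,35,70),(32,220,255))
    m=cv2.morphologyEx(m,cv2.MORPH_OPEN,np.ones((3,3),np.uint8))
    if roi is not None:
        k=np.zeros_like(m);x0,y0,x1,y1=roi;k[y0:y1,x0:x1]=1;m*=k
    out=[]
    cam=-np.array(info['R']).T@np.array(info['t'])
    for c in cv2.findContours(m,cv2.RETR_EXTERNAL,cv2.CHAIN_APPROX_NONE)[0]:
        if cv2.contourArea(c)<amin: continue
        W=onz(info,c[:,0,:].astype(float),z)[:,:2]
        (cx,cy),(w,h),a=cv2.minAreaRect((W*1000).astype(np.float32))
        if w<h: w,h,a=h,w,a+90
        a=np.radians(a);u=np.array([np.cos(a),np.sin(a)]);v=np.array([-u[1],u[0]])
        ctr=np.array([cx,cy])/1000
        # silhouettes: far side is true top edge
        cc=ctr.copy()
        for ax,L,true in ((u,w,90),(v,h,50)):
            rel=(cam[:2]-ctr)@ax
            if abs(rel)*1000>true/2: # camera beyond the edge: near edge is stretched
                cc=cc-ax*np.sign(rel)*(L-true)/2000
        hs=[float(x) for x in cv2.mean(hsv,cv2.drawContours(np.zeros(m.shape,np.uint8),[c],-1,255,-1))[:3]]
        out.append(dict(c=cc,raw=ctr,wh=(w,h),ang=np.degrees(wraphalf(a)),hsv=hs,px=c[:,0].mean(0)))
    return out
def show(bs):
    for b in bs: print('c',b['c'],'raw',b['raw'],'wh',np.array(b['wh']),'ang',round(float(b['ang']),1),'hsv',np.array(b['hsv']),'px',b['px'])
E
python3 - <<'E'
from h import *
ti=ctrl.camera_info('top');im=ctrl.get_image('top')
show(blobs(im,ti,.012,100,(345,185,475,300)))
go([.457,-.389,.17])
E
```

```text
c [ 0.4255 -0.2471] raw [ 0.4255 -0.2471] wh [89.3768 50.0481] ang 6.1 hsv [ 18.887   65.0077 214.3084] px [409.8977 272.    ]
c [ 0.4413 -0.1287] raw [ 0.4417 -0.1292] wh [89.0333 49.1129] ang -7.8 hsv [ 18.9496  65.1008 215.3469] px [369.2135 267.2584]
c [ 0.4571 -0.3895] raw [ 0.457  -0.3882] wh [89.2254 52.6466] ang 6.9 hsv [ 16.524   77.7694 185.6218] px [457.3708 260.2584]
c [ 0.571  -0.3793] raw [ 0.5713 -0.3791] wh [89.4975 50.4119] ang -10.5 hsv [ 18.9374  65.2309 213.7339] px [452.5227 221.5341]
c [ 0.5885 -0.1122] raw [ 0.5885 -0.1129] wh [89.8581 48.6865] ang -5.5 hsv [ 18.9341  65.1397 215.2515] px [362.3444 217.5333]
c [ 0.5943 -0.2491] raw [ 0.5952 -0.2481] wh [87.8011 51.7156] ang 7.1 hsv [ 16.7124  76.0414 201.8126] px [408.0139 214.0694]
t 9.6667 p [0.4567 0.1602 0.2208] yawz -80.29834221490768 tilt y [-0.0011 -0.0007 -1.    ] w 0.7481507418591208 F [ 0.7661  0.3015 -0.0682] q7 -1.819224130777641
shift in present axes mm [ 92.1879  51.1545 541.3522]
```

>>> play_rows --translation '[[6.6, 0, 38.7], [6.6, 0, 38.7], [6.6, 0, 38.7], [6.6, 0, 38.7], [6.6, 0, 38.7], [6.6, 0, 38.7], [6.6, 0, 38.7], [6.6, 0, 38.7], [6.6, 0, 38.7], [6.6, 0, 38.7]]' --turn '[[0, 0, 0], [0, 0, 0], [0, 0, 0], [0, 0, 0], [0, 0, 0], [0, 0, 0], [0, 0, 0], [0, 0, 0], [0, 0, 0], [0, 0, 0]]' --fingers '[0.6, 0.6, 0.6, 0.6, 0.6, 0.6, 0.6, 0.6, 0.6, 0.6]'

```text
time: 10.5
position: [0.4566, -0.2339, 0.2214]
tool_rot: [-0.18, 2.134, -2.131]
ft_force: [0.9, 0.6, 0.1]
grip_width: 0.799
```

>>> play_rows --translation '[[6.6, 10, 38.7], [6.6, 10, 38.7], [6.6, 10, 38.7], [6.6, 10, 38.7], [0, 10, 0], [0, 0, 0], [0, 0, 0], [0, 0, 0], [0, 0, 0], [0, 0, 0]]' --turn '[[0, 0, 0], [0, 0, 0], [0, 0, 0], [0, 0, 0], [0, 0.05, 0], [0, 0, 0], [0, 0, 0], [0, 0, 0], [0, 0, 0], [0, 0, 0]]' --fingers '[0.6, 0.6, 0.6, 0.6, 0.6, 0.6, 0.6, 0.6, 0.6, 0.6]'

```text
time: 11.33
position: [0.4588, -0.3877, 0.1722]
tool_rot: [-0.131, 2.157, -2.157]
ft_force: [0.3, -0.8, 0.7]
grip_width: 0.801
```

Run:
```python
from h import *
wi=ctrl.camera_info('wrist');im=ctrl.get_image('wrist');cv2.imwrite('pics/w5.png',im)
show(blobs(im,wi,.024,1500))
go([.457,-.3895,.014],np.radians(6.9-90))
```

```text
c [ 0.3237 -0.6812] raw [ 0.2943 -0.5315] wh [394.4034  29.2934] ang -82.8 hsv [ 19.7839 171.3009 111.1903] px [439.7095 411.3842]
c [ 0.4314 -0.2537] raw [ 0.4299 -0.2539] wh [86.9772 50.1371] ang 5.9 hsv [ 23.8548  76.6724 244.6738] px [148.1761 233.0283]
c [ 0.4563 -0.3861] raw [ 0.4566 -0.3861] wh [90.5226 49.6154] ang 6.4 hsv [ 18.5269 104.5784 228.589 ] px [315.727  221.3175]
c [ 0.4548 -0.6479] raw [ 0.4732 -0.6084] wh [134.5732 124.9702] ang 5.8 hsv [ 18.525  112.9854 197.3864] px [577.4203 229.6304]
c [ 0.446  -0.1507] raw [ 0.4453 -0.1474] wh [87.7448 43.6678] ang -7.3 hsv [ 23.0884  83.0546 235.3611] px [ 22.7285 198.5361]
c [ 0.5689 -0.3796] raw [ 0.5689 -0.3796] wh [86.0613 47.8336] ang -10.5 hsv [ 23.9562  76.1183 248.5516] px [326.2117  69.493 ]
c [ 0.5804 -0.2708] raw [ 0.5766 -0.2535] wh [54.9748 54.782 ] ang -85.5 hsv [ 19.5715 103.1411 227.3524] px [153.2528  33.5736]
c [ 0.5697 -0.1588] raw [ 0.5698 -0.1443] wh [56.9421 20.9921] ang -0.3 hsv [ 21.2443  97.0431 207.949 ] px [11.0303 37.404 ]
t 11.3833 p [ 0.4587 -0.3878  0.1722] yawz -82.97082859320656 tilt y [ 0.0018  0.0004 -1.    ] w 0.8007582648519127 F [-0.4596 -0.4563  0.7378] q7 -0.47704012397754364
shift in present axes mm [  2.2119 158.2399   1.4773]
turn rv [ 0.0002  0.0023 -0.0018] shift if turned first [  1.916  158.244    1.4513]
```

View pics/w5.png

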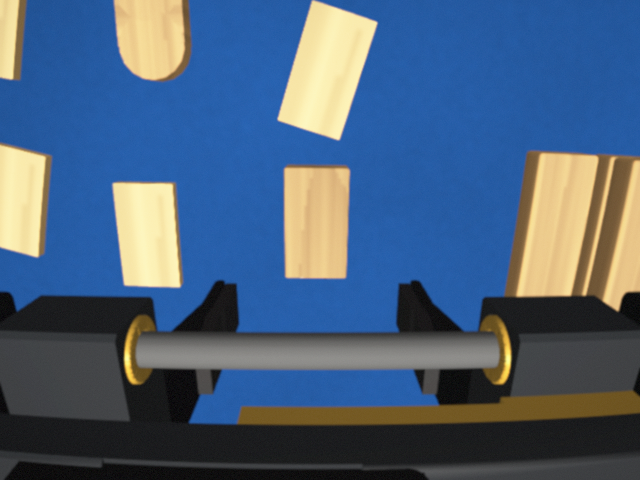

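>>> play_rows --translation '[[1.9, 16, -1.8], [0, 18, 0], [0, 18, 0], [0, 18, 0], [0, 18, 0], [0, 18, 0], [0, 18, 0], [0, 18, 0], [0, 16, 0], [0, 0, 0]]' --turn '[[0, 0.01, 0], [0, 0, 0], [0, 0, 0], [0, 0, 0], [0, 0, 0], [0, 0, 0], [0, 0, 0], [0, 0, 0], [0, 0, 0], [0, 0, 0]]' --fingers '[0.6, 0.6, 0.6, 0.6, 0.6, 0.6, 0.6, 0.6, 0.6, 0.6]'

```text
time: 12.22
position: [0.4544, -0.3852, 0.0108]
tool_rot: [-0.124, 2.169, -2.162]
ft_force: [-0.6, 0.8, -0.2]
grip_width: 0.797
```

>>> play_rows --translation '[[0, 0, 0], [0, 0, 0], [0, 0, 0], [0, 0, 0], [0, 0, 0], [0, 0, 0], [0, 0, 0], [0, 0, 0], [0, 0, 0], [0, 0, 0]]' --turn '[[0, 0, 0], [0, 0, 0], [0, 0, 0], [0, 0, 0], [0, 0, 0], [0, 0, 0], [0, 0, 0], [0, 0, 0], [0, 0, 0], [0, 0, 0]]' --fingers '[-1, -1, -1, -1, -1, -1, -1, -1, -1, -1]' --grip_force 40

```text
time: 13.05
position: [0.456, -0.388, 0.0147]
tool_rot: [-0.117, 2.164, -2.165]
ft_force: [-0.9, 1.3, 6.3]
grip_width: 0.569
```

Run:
```python
from h import *
go([.4566,-.3862,.014],np.radians(6.4-90))
wi=ctrl.camera_info('wrist');im=ctrl.get_image('wrist');cv2.imwrite('pics/w6.png',im)
```

```text
t 13.05 p [ 0.456  -0.388   0.0147] yawz -83.72977547407802 tilt y [ 0.0017 -0.0002 -1.    ] w 0.5690384412627004 F [-0.8962  1.3413  6.3265] q7 -0.3702012789976455
shift in present axes mm [-0.7865  0.6653 -1.7481]
turn rv [-0.0004 -0.0023 -0.0016] shift if turned first [-0.7916  0.6647 -1.7461]
```

View pics/w6.png

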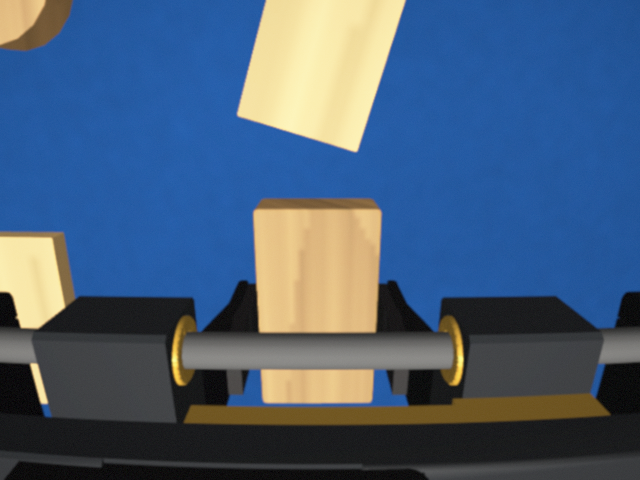

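```bash
cat >> h.py <<'E'
def held(uvs,ztop):
    """pixels on the held part's top edge ends -> tool-frame coordinates at world height ztop"""
    wi=ctrl.camera_info('wrist');p,R,s=pose()
    W=onz(wi,uvs,ztop); return W,(W-p)@R*1000
E
python3 - <<'E'
from h import *
W,T=held([[318,209],[318,403],[254,209],[381,209],[262,403],[373,403]],.024)
print(W);print(T)
E
```

```text
[[ 0.4997 -0.3829  0.024 ]
 [ 0.4116 -0.3927  0.024 ]
 [ 0.497  -0.3586  0.024 ]
 [ 0.5023 -0.4068  0.024 ]
 [ 0.4087 -0.3677  0.024 ]
 [ 0.4142 -0.4172  0.024 ]]
[[-44.0167  -9.2881  -0.3431]
 [ 44.6105  -9.4284  -0.2373]
 [-44.0276  -9.2984 -24.7652]
 [-44.0519  -9.2778  23.7024]
 [ 44.7655  -9.4393 -25.3856]
 [ 44.7549  -9.4181  24.4674]]
```

>>> play_rows --translation '[[0, -25, 0], [0, -25, 0], [0, -25, 0], [0, -25, 0], [0, -25, 0], [0, -20, 0], [0, 0, 0], [0, 0, 0], [0, 0, 0], [0, 0, 0]]' --turn '[[0, 0, 0], [0, 0, 0], [0, 0, 0], [0, 0, 0], [0, 0, 0], [0, 0, 0], [0, 0, 0], [0, 0, 0], [0, 0, 0], [0, 0, 0]]' --fingers '[-1, -1, -1, -1, -1, -1, -1, -1, -1, -1]'

```text
time: 13.93
position: [0.4546, -0.3869, 0.157]
tool_rot: [-0.12, 2.168, -2.164]
ft_force: [-0.7, -0.3, -0.1]
grip_width: 0.569
```

Run:
```python
from h import *
go([.6721,.1979,.16],np.radians(10-90))
wi=ctrl.camera_info('wrist');im=ctrl.get_image('wrist');cv2.imwrite('pics/w7.png',im)
```

```text
t 13.9333 p [ 0.4546 -0.3869  0.157 ] yawz -83.73707380678376 tilt y [-0.0019  0.0015 -1.    ] w 0.5688649461699463 F [-0.7423 -0.2511 -0.1237] q7 -0.47979079562642396
shift in present axes mm [-279.9542   -2.4835 -557.5793]
turn rv [ 0.0017 -0.0652  0.0016] shift if turned first [-315.7043   -2.9506 -538.1424]
```

View pics/w7.png

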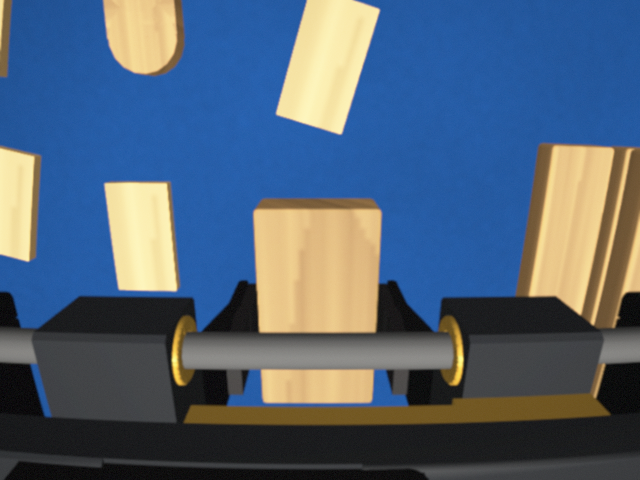

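>>> play_rows --translation '[[-4, -12, -16], [-8, -12, -38], [-8, -10, -39.5], [-8, -5, -40.5], [-8, 0, -40.7], [-8, 0, -40.7], [-8, 0, -40.7], [-8, 0, -40.7], [-8, 0, -40.7], [-8, 0, -40.7]]' --turn '[[0, 0, 0], [0, 0, 0], [0, 0, 0], [0, 0, 0], [0, 0, 0], [0, 0, 0], [0, 0, 0], [0, 0, 0], [0, 0, 0], [0, 0, 0]]' --fingers '[-1, -1, -1, -1, -1, -1, -1, -1, -1, -1]'

```text
time: 14.82
position: [0.4888, -0.0012, 0.1971]
tool_rot: [-0.119, 2.167, -2.164]
ft_force: [1.8, -0.2, -0.2]
grip_width: 0.571
```

Run:
```python
from h import *
go([.605,.186,.2],np.radians(10-90))
```

```text
t 14.8167 p [ 0.4888 -0.0012  0.1971] yawz -83.71011673335327 tilt y [-0.0003  0.0014 -1.    ] w 0.5710198757160084 F [ 1.7644 -0.208  -0.228 ] q7 -1.5417777643604378
shift in present axes mm [-136.0267   -2.6445 -173.3463]
turn rv [ 0.0014 -0.0648  0.0002] shift if turned first [-146.9589   -2.8586 -164.1771]
```

>>> play_rows --translation '[[-21, 0, -23.5], [-21, 0, -23.5], [-21, 0, -23.5], [-21, 0, -23.5], [-21, 0, -23.5], [-21, 0, -23.5], [-21, 0, -23], [0, 0, 0], [0, 0, 0], [0, 0, 0]]' --turn '[[0, -0.065, 0], [0, 0, 0], [0, 0, 0], [0, 0, 0], [0, 0, 0], [0, 0, 0], [0, 0, 0], [0, 0, 0], [0, 0, 0], [0, 0, 0]]' --fingers '[-1, -1, -1, -1, -1, -1, -1, -1, -1, -1]'

```text
time: 15.65
position: [0.6071, 0.1812, 0.1964]
tool_rot: [-0.187, 2.129, -2.134]
ft_force: [-0.5, -0.9, -0.6]
grip_width: 0.568
```

Run:
```python
from h import *
go([.6721,.1979,.16],np.radians(10-90))
wi=ctrl.camera_info('wrist');im=ctrl.get_image('wrist');cv2.imwrite('pics/w8.png',im)
cv2.imwrite('pics/w8c.png',cv2.resize(im[0:300,200:450],None,fx=2,fy=2,interpolation=cv2.INTER_CUBIC))
P=np.array([.5638,.1788]);a=np.radians(10);u=np.array([np.cos(a),np.sin(a)]);v=np.array([-u[1],u[0]])
C=P+.11*u
for z in (.044,.124):
    print(z,proj(wi,[[*(C+sx*.047*u+sy*.027*v),z] for sx in(-1,1) for sy in (-1,1)]))
```

```text
t 15.65 p [0.6071 0.1812 0.1964] yawz -80.06293901703428 tilt y [-0.0017 -0.0023 -1.    ] w 0.567882438312071 F [-0.4764 -0.8559 -0.553 ] q7 -1.5001591043731106
shift in present axes mm [-67.0155  36.2494  -5.3287]
turn rv [-0.0019 -0.0011  0.0021] shift if turned first [-66.945   36.4001  -5.1854]
0.044 [[345.6807 193.9564]
 [276.2427 194.0379]
 [347.7824  65.9304]
 [273.0501  66.0502]]
0.124 [[355.0326 218.7604]
 [263.4442 218.8657]
 [358.8666  48.0915]
 [257.7743  48.3047]]
```

View pics/w8c.png

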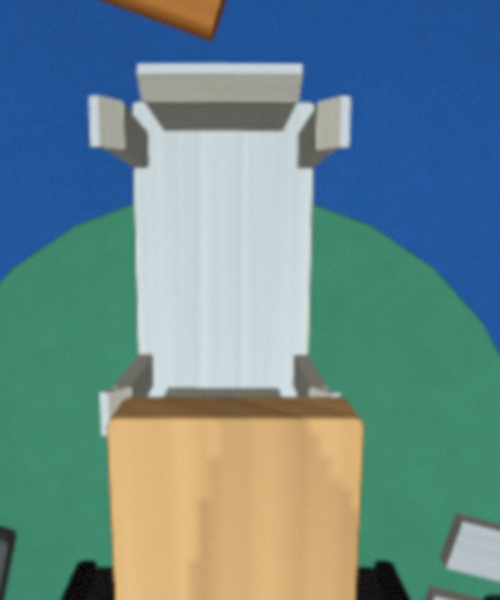

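>>> play_rows --translation '[[-10, 0, -1], [-15, 0, -1], [-15, 0, -1], [-15, 0, -1], [-12.7, 0, -0.6], [0, 4, 0], [0, 8, 0], [0, 8, 0], [0, 8, 0], [0, 0, 0]]' --turn '[[0, 0, 0], [0, 0, 0], [0, 0, 0], [0, 0, 0], [0, 0, 0], [0, 0, 0], [0, 0, 0], [0, 0, 0], [0, 0, 0], [0, 0, 0]]' --fingers '[-1, -1, -1, -1, -1, -1, -1, -1, -1, -1]'

```text
time: 16.53
position: [0.6714, 0.1984, 0.1671]
tool_rot: [-0.19, 2.132, -2.132]
ft_force: [-0.6, -0.5, -0.7]
grip_width: 0.566
```

Run:
```python
from h import *
go([.673,.1974,.138],np.radians(10-90))
wi=ctrl.camera_info('wrist');im=ctrl.get_image('wrist');cv2.imwrite('pics/w9.png',im)
a=np.radians(10);u=np.array([np.cos(a),np.sin(a)]);v=np.array([-u[1],u[0]])
C=np.array([.6727,.1973])
for z in (.044,.124):
    print(z,proj(wi,[[*(C+sx*.047*u+sy*.027*v),z] for sx in(-1,1) for sy in (-1,1)]))
```

```text
t 16.5333 p [0.6714 0.1984 0.1671] yawz -80.03209747400255 tilt y [-0.004  -0.0004 -1.    ] w 0.5658464500626682 F [-0.5983 -0.475  -0.739 ] q7 -1.4499802906117274
shift in present axes mm [-1.5325 29.0443  1.2629]
turn rv [ 0.0003 -0.0006  0.004 ] shift if turned first [-1.4143 29.0506  1.2563]
0.044 [[355.5812 287.0772]
 [284.0647 287.0803]
 [359.1895 161.2838]
 [280.9496 161.2643]]
0.124 [[368.0003 343.4262]
 [273.2831 343.4507]
 [374.922  178.423 ]
 [267.297  178.3938]]
```

View pics/w9.png

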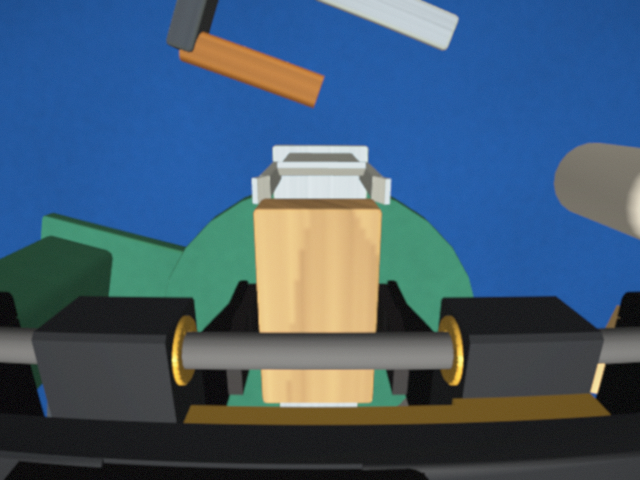

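>>> play_rows --translation '[[-1.5, 5, 1.2], [0, 5, 0], [0, 5, 0], [0, 4, 0], [0, 0, 0], [0, 0, 0], [0, 0, 0], [0, 0, 0], [0, 0, 0], [0, 0, 0]]' --turn '[[0, 0, 0.003], [0, 0, 0], [0, 0, 0], [0, 0, 0], [0, 0, 0], [0, 0, 0], [0, 0, 0], [0, 0, 0], [0, 0, 0], [0, 0, 0]]' --fingers '[-1, -1, -1, -1, -1, -1, -1, -1, -1, -1]'

```text
time: 17.42
position: [0.6753, 0.1978, 0.1509]
tool_rot: [-0.182, 2.129, -2.128]
ft_force: [0.3, 1.3, -1.1]
grip_width: 0.57
```

Run:
```python
from h import *
go([.673,.1974,.058],np.radians(10-90))
wi=ctrl.camera_info('wrist');im=ctrl.get_image('wrist');cv2.imwrite('pics/w10.png',im[100:420,180:460])
s=ctrl.get_image('scene');cv2.imwrite('pics/s10.png',cv2.resize(s[130:290,330:510],None,fx=3.7,fy=3.7,interpolation=cv2.INTER_CUBIC))
```

```text
t 17.4167 p [0.6753 0.1978 0.1509] yawz -80.01316411548679 tilt y [ 0.0034  0.0007 -1.    ] w 0.5695769274332046 F [ 0.3136  1.3437 -1.1093] q7 -1.4414168136641903
shift in present axes mm [ 2.6906 92.852  -0.0215]
turn rv [ 0.0001 -0.0002 -0.0035] shift if turned first [ 2.3689 92.8608 -0.0324]
```

View pics/w10.png

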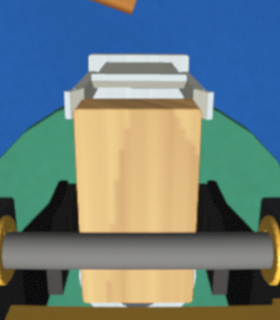

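View pics/s10.png

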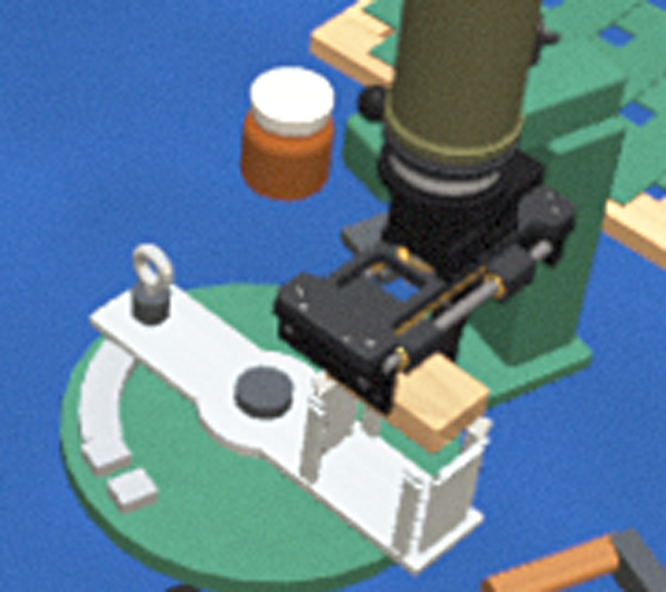

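Run:
```python
from h import *
for i in range(8):
    p,R,s=pose();q=np.array(s['joint_positions']);print(s['time'],p,R[:,1],np.array(s['qd']).round(3))
    ctrl.get_image('wrist')
```

```text
17.5167 [0.6753 0.1978 0.1507] [ 0.0032  0.0007 -1.    ] [ 0.001  0.002  0.    -0.     0.     0.002  0.   ]
17.5667 [0.6752 0.1978 0.1507] [ 0.0032  0.0007 -1.    ] [ 0.001  0.001 -0.001  0.001 -0.001 -0.001  0.001]
17.6167 [0.6752 0.1978 0.1507] [ 0.0031  0.0006 -1.    ] [-0.    -0.    -0.001  0.001 -0.001  0.    -0.001]
17.6667 [0.6752 0.1978 0.1506] [ 0.0031  0.0006 -1.    ] [-0.003  0.001 -0.002  0.004  0.001  0.002  0.001]
17.7167 [0.6752 0.1978 0.1506] [ 0.0031  0.0006 -1.    ] [-0.     0.001 -0.001  0.    -0.001  0.     0.003]
17.7667 [0.6752 0.1978 0.1506] [ 0.003   0.0006 -1.    ] [ 0.001  0.002 -0.001  0.001  0.001 -0.001 -0.001]
17.8167 [0.6752 0.1978 0.1506] [ 0.003   0.0006 -1.    ] [ 0.001 -0.001  0.     0.    -0.001  0.     0.001]
17.8667 [0.6752 0.1978 0.1506] [ 0.003   0.0006 -1.    ] [-0.001  0.001 -0.002  0.     0.001  0.002 -0.001]
```

>>> play_rows --translation '[[2.3, 0, 0], [0, 0, 0], [0, 3, 0], [0, 3, 0], [0, 3, 0], [0, 3, 0], [0, 3, 0], [0, 3, 0], [0, 3, 0], [0, 0, 0]]' --turn '[[0, 0, -0.003], [0, 0, 0], [0, 0, 0], [0, 0, 0], [0, 0, 0], [0, 0, 0], [0, 0, 0], [0, 0, 0], [0, 0, 0], [0, 0, 0]]' --fingers '[-1, -1, -1, -1, -1, -1, -1, -1, -1, -1]'

```text
time: 18.75
position: [0.6725, 0.1973, 0.1287]
tool_rot: [-0.187, 2.131, -2.131]
ft_force: [-0.0, 0.5, -2.0]
grip_width: 0.568
```

Run:
```python
from h import *
go([.673,.1974,.058],np.radians(10-90))
s=ctrl.get_image('scene');cv2.imwrite('pics/s11.png',cv2.resize(s[190:290,390:490],None,fx=5,fy=5,interpolation=cv2.INTER_CUBIC))
im=ctrl.get_image('wrist');cv2.imwrite('pics/w11.png',im[100:420,180:460])
```

```text
t 18.75 p [0.6725 0.1973 0.1287] yawz -80.01395611546978 tilt y [-0.0011 -0.0003 -1.    ] w 0.5678249797207263 F [-0.0355  0.5316 -1.9999] q7 -1.4339905923948453
shift in present axes mm [-0.5623 70.6763  0.0048]
turn rv [-0.0001 -0.0002  0.0011] shift if turned first [-0.4848 70.6769  0.0153]
```

View pics/s11.png

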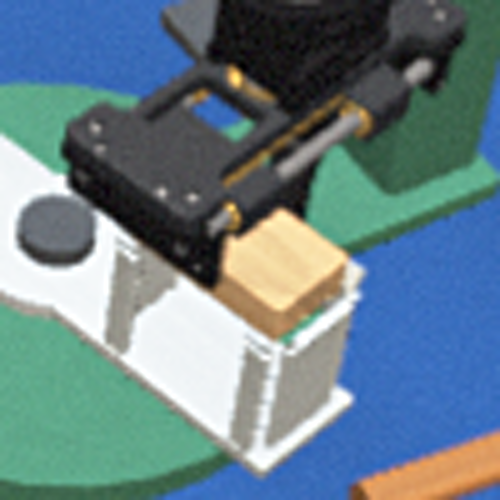

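View pics/w11.png

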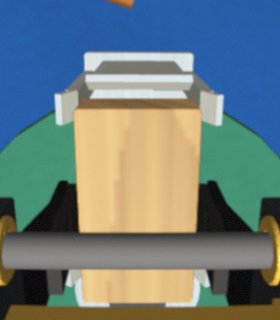

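>>> play_rows --translation '[[0, 3, 0], [0, 4, 0], [0, 4, 0], [0, 4, 0], [0, 4, 0], [0, 4, 0], [0, 4, 0], [0, 4, 0], [0, 4, 0], [0, 0, 0]]' --turn '[[0, 0, 0], [0, 0, 0], [0, 0, 0], [0, 0, 0], [0, 0, 0], [0, 0, 0], [0, 0, 0], [0, 0, 0], [0, 0, 0], [0, 0, 0]]' --fingers '[-1, -1, -1, -1, -1, -1, -1, -1, -1, -1]'

```text
time: 19.68
position: [0.6723, 0.1973, 0.0934]
tool_rot: [-0.188, 2.131, -2.131]
ft_force: [-0.2, 0.5, -1.1]
grip_width: 0.565
```

Run:
```python
from h import *
go([.673,.1974,.059],np.radians(10-90))
```

```text
t 19.6833 p [0.6723 0.1973 0.0934] yawz -80.01174923010274 tilt y [-0.0014 -0.0004 -1.    ] w 0.5648731148932833 F [-0.215   0.4846 -1.1404] q7 -1.4199268821578444
shift in present axes mm [-0.7099 34.4211  0.0494]
turn rv [-0.0002 -0.0002  0.0015] shift if turned first [-0.6597 34.4221  0.0552]
```

>>> play_rows --translation '[[-0.5, 3, 0], [0, 4, 0], [0, 4, 0], [0, 4, 0], [0, 4, 0], [0, 4, 0], [0, 4, 0], [0, 4, 0], [0, 3, 0], [0, 0, 0]]' --turn '[[0, 0, 0.0015], [0, 0, 0], [0, 0, 0], [0, 0, 0], [0, 0, 0], [0, 0, 0], [0, 0, 0], [0, 0, 0], [0, 0, 0], [0, 0, 0]]' --fingers '[-1, -1, -1, -1, -1, -1, -1, -1, -1, -1]'

```text
time: 20.52
position: [0.673, 0.1974, 0.0596]
tool_rot: [-0.186, 2.13, -2.13]
ft_force: [-0.8, 0.8, -1.3]
grip_width: 0.569
```

Run:
```python
from h import *
go([.673,.1974,.059],np.radians(10-90))
s=ctrl.get_image('scene');cv2.imwrite('pics/s12.png',cv2.resize(s[190:290,390:490],None,fx=5,fy=5,interpolation=cv2.INTER_CUBIC))
```

```text
t 20.5167 p [0.673  0.1974 0.0596] yawz -80.0115819940819 tilt y [ 0.0003 -0.0001 -1.    ] w 0.5693920067400563 F [-0.7958  0.7579 -1.3068] q7 -1.4053295207988046
shift in present axes mm [-0.0436  0.6223  0.0251]
turn rv [-0.0002 -0.0002 -0.0003] shift if turned first [-0.0437  0.6223  0.0252]
```

View pics/s12.png

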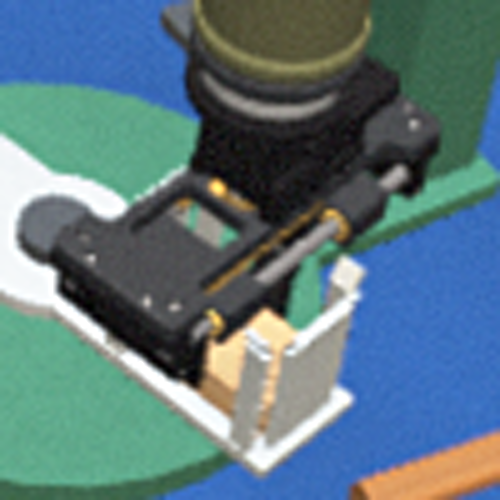

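>>> play_rows --translation '[[0, 0.5, 0], [0, 0, 0], [0, 0, 0], [0, 0, 0], [0, 0, 0], [0, -5, 0], [0, -15, 0], [0, -25, 0], [0, -30, 0], [0, -30, 0]]' --turn '[[0, 0, 0], [0, 0, 0], [0, 0, 0], [0, 0, 0], [0, 0, 0], [0, 0, 0], [0, 0, 0], [0, 0, 0], [0, 0, 0], [0, 0, 0]]' --fingers '[-0.8, 0.4, 0.4, 0.4, 0.4, 0.4, 0.4, 0.4, 0.4, 0.4]'

```text
time: 21.4
position: [0.6732, 0.1972, 0.1674]
tool_rot: [-0.184, 2.13, -2.13]
ft_force: [0.3, 0.2, 0.6]
grip_width: 0.702
```

Run:
```python
from h import *
go([.5885,-.1125,.17],np.radians(-5.5-90))
im=ctrl.get_image('wrist');cv2.imwrite('pics/w13.png',im)
ti=ctrl.camera_info('top');im=ctrl.get_image('top')
show(blobs(im,ti,.012,100,(345,185,475,300)))
```

```text
t 21.4 p [0.6732 0.1972 0.1674] yawz -80.03239958127996 tilt y [ 0.0018  0.0001 -1.    ] w 0.7024739874668623 F [0.3007 0.1803 0.5547] q7 -1.4479134116319716
shift in present axes mm [137.0676  -2.8228 290.3557]
turn rv [ 0.0001  0.27   -0.0018] shift if turned first [ 54.6721  -2.6278 316.3953]
c [ 0.4255 -0.2473] raw [ 0.4255 -0.2473] wh [89.3075 49.9801] ang 5.7 hsv [ 18.8925  64.9501 214.2035] px [409.9091 272.    ]
c [ 0.4413 -0.1288] raw [ 0.4417 -0.1293] wh [89.0289 49.1974] ang -7.8 hsv [ 18.9458  64.9555 215.1083] px [369.2247 267.2584]
c [ 0.571  -0.3793] raw [ 0.5713 -0.3791] wh [89.4975 50.4119] ang -10.5 hsv [ 18.908   65.047  213.4384] px [452.5227 221.5341]
c [ 0.588  -0.1122] raw [ 0.5883 -0.1129] wh [89.4025 48.7103] ang -5.5 hsv [ 18.96   65.2   215.184] px [362.2584 217.7079]
c [ 0.5943 -0.2491] raw [ 0.5952 -0.2481] wh [87.8011 51.7156] ang 7.1 hsv [ 16.7233  76.0523 201.5948] px [408.0139 214.0694]
```

View pics/w13.png

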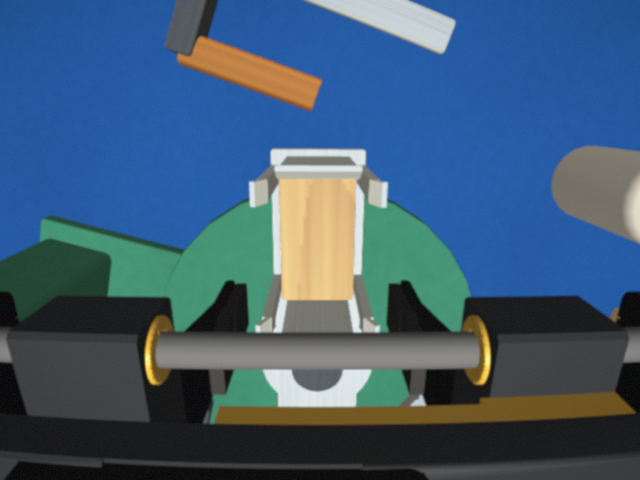

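>>> play_rows --translation '[[8, -15, 18], [17.1, -15, 36.3], [17.1, 0, 36.3], [17.1, 0, 36.3], [17.1, 0, 36.3], [17.1, 0, 36.3], [17.1, 0, 36.3], [17.1, 0, 36.3], [9, 0, 18], [0, 10, 0]]' --turn '[[0, 0, 0], [0, 0, 0], [0, 0, 0], [0, 0, 0], [0, 0, 0], [0, 0, 0], [0, 0, 0], [0, 0, 0], [0, 0, 0], [0, 0.12, 0]]' --fingers '[0.5, 0.5, 0.5, 0.5, 0.5, 0.5, 0.5, 0.5, 0.5, 0.5]'

```text
time: 22.33
position: [0.588, -0.1195, 0.1879]
tool_rot: [-0.04, 2.195, -2.198]
ft_force: [0.3, -0.8, 0.5]
grip_width: 0.748
```

>>> play_rows --translation '[[0, 10, 0], [0, 10, 0], [0, 0, 0], [0, 0, 0], [0, 0, 0], [0, 0, 0], [0, 0, 0], [0, 0, 0], [0, 0, 0], [0, 0, 0]]' --turn '[[0, 0.1, 0], [0, 0.05, 0], [0, 0, 0], [0, 0, 0], [0, 0, 0], [0, 0, 0], [0, 0, 0], [0, 0, 0], [0, 0, 0], [0, 0, 0]]' --fingers '[0.5, 0.5, 0.5, 0.5, 0.5, 0.5, 0.5, 0.5, 0.5, 0.5]'

```text
time: 23.17
position: [0.5894, -0.1109, 0.1646]
tool_rot: [-0.106, -2.174, 2.173]
ft_force: [0.1, 0.7, 0.4]
grip_width: 0.746
```

```bash
cat >> h.py <<'E'
def pick(z,near,ztcp,name=None,maxd=.06):
    wi=ctrl.camera_info('wrist');p0=pose()[0];im=ctrl.get_image('wrist')
    if name: cv2.imwrite('pics/%s.png'%name,im)
    bs=[b for b in blobs(im,wi,z,1500) if np.hypot(*(b['c']-near))<maxd]
    show(bs)
    for b in bs: go([*b['c'],ztcp],np.radians(b['ang']-90))
E
python3 -c "
from h import *
pick(.010,[.588,-.112],.002,'w14')"
```

```text
c [ 0.5889 -0.1123] raw [ 0.589  -0.1124] wh [90.1662 50.0422] ang -5.4 hsv [ 25.0493  66.8376 250.8934] px [319.8702 216.1268]
t 23.2167 p [ 0.5893 -0.1109  0.1645] yawz -95.4717977793333 tilt y [ 0.0016  0.0004 -1.    ] w 0.7533038124072401 F [-0.497  -0.4221 -0.285 ] q7 -1.2616115406244057
shift in present axes mm [  0.5164 162.5202   1.5785]
turn rv [ 0.0005 -0.0016 -0.0016] shift if turned first [  0.2594 162.5216   1.4939]
```

View pics/w14.png

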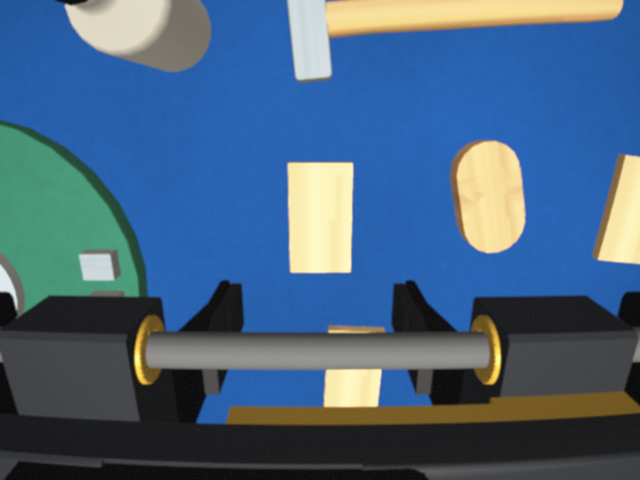

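>>> play_rows --translation '[[0.4, 15, 1.5], [0, 20, 0], [0, 25, 0], [0, 25, 0], [0, 25, 0], [0, 20, 0], [0, 15, 0], [0, 8, 0], [0, 0, 0], [0, 0, 0]]' --turn '[[0, 0, 0], [0, 0, 0], [0, 0, 0], [0, 0, 0], [0, 0, 0], [0, 0, 0], [0, 0, 0], [0, 0, 0], [0, 0, 0], [0, 0, 0]]' --fingers '[0.5, 0.5, 0.5, 0.5, 0.5, 0.5, 0.5, 0.5, 0.5, 0.5]'

```text
time: 24.05
position: [0.5894, -0.1126, 0.0119]
tool_rot: [-0.106, -2.173, 2.173]
ft_force: [0.0, 0.6, 0.4]
grip_width: 0.747
```

```bash
python3 -c "
from h import *
go([.5889,-.1124,.003],np.radians(-5.4-90))"
```

```text
t 24.05 p [ 0.5894 -0.1126  0.0119] yawz -95.49061965363315 tilt y [ 0.0021 -0.0001 -1.    ] w 0.7470178123443378 F [0.0139 0.5771 0.45  ] q7 -1.14337959634415
shift in present axes mm [ 0.5493  8.9017 -0.1467]
turn rv [ 0.0001 -0.0016 -0.0021] shift if turned first [ 0.5308  8.9028 -0.1486]
```

>>> play_rows --translation '[[0.5, 4, 0], [0, 4, 0], [0, 1, 0], [0, 0, 0], [0, 0, 0], [0, 0, 0], [0, 0, 0], [0, 0, 0], [0, 0, 0], [0, 0, 0]]' --turn '[[0, 0, -0.002], [0, 0, 0], [0, 0, 0], [0, 0, 0], [0, 0, 0], [0, 0, 0], [0, 0, 0], [0, 0, 0], [0, 0, 0], [0, 0, 0]]' --fingers '[0.5, 0.5, 0.5, 0.5, -1, -1, -1, -1, -1, -1]' --grip_force 40

```text
time: 24.88
position: [0.5886, -0.1123, 0.0026]
tool_rot: [-0.104, -2.173, 2.172]
ft_force: [0.6, -0.1, 1.9]
grip_width: 0.567
```

```bash
python3 -c "
from h import *
go([.5889,-.1124,.003],np.radians(-5.4-90))
cv2.imwrite('pics/w15.png',ctrl.get_image('wrist'))
"
```

```text
t 24.8833 p [ 0.5886 -0.1123  0.0026] yawz -95.4825421589237 tilt y [-0.0002  0.0005 -1.    ] w 0.5667160028010163 F [ 0.6341 -0.1031  1.88  ] q7 -1.1360157965318813
shift in present axes mm [-0.2825 -0.3735  0.0629]
turn rv [ 0.0005 -0.0014  0.0002] shift if turned first [-0.2824 -0.3734  0.0635]
```

View pics/w15.png

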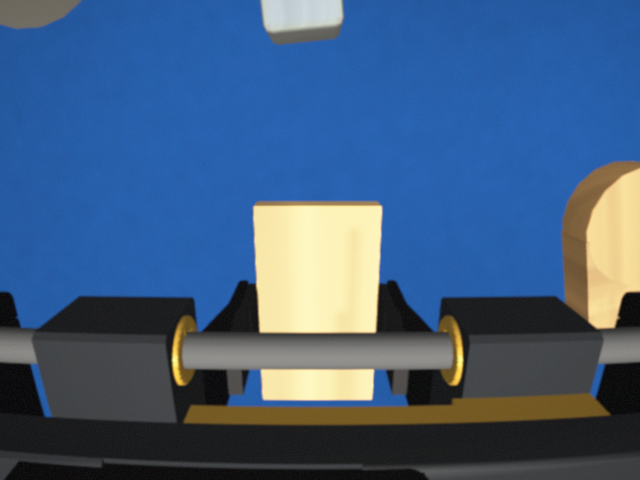

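Run:
```python
from h import *
W,T=held([[318,206],[318,400.5]],.010);print(T,T.mean(0))
```

```text
[[-44.651   -7.3791  -0.2668]
 [ 45.01    -7.3602  -0.1605]] [ 0.1795 -7.3696 -0.2137]
```

>>> play_rows --translation '[[0, -15, 0], [0, -25, 0], [0, -30, 0], [0, -30, 0], [0, -30, 0], [0, -25, 0], [0, -20, 0], [0, -5, 0], [0, 0, 0], [0, 0, 0]]' --turn '[[0, 0, 0], [0, 0, 0], [0, 0, 0], [0, 0, 0], [0, 0, 0], [0, -0.1, 0], [0, -0.12, 0], [0, -0.05, 0], [0, 0, 0], [0, 0, 0]]' --fingers '[-1, -1, -1, -1, -1, -1, -1, -1, -1, -1]'

```text
time: 25.77
position: [0.5885, -0.1124, 0.1831]
tool_rot: [-0.184, 2.132, -2.13]
ft_force: [-0.7, 0.5, -1.0]
grip_width: 0.569
```

Run:
```python
from h import *
go([.673,.1974,.18],np.radians(10-90))
```

```text
t 25.7667 p [ 0.5885 -0.1124  0.1831] yawz -80.12507757218648 tilt y [ 0.0005  0.0011 -1.    ] w 0.5689251443905019 F [-0.7467  0.5487 -1.0495] q7 -1.0231225690722119
shift in present axes mm [-136.3656    3.5268 -290.767 ]
turn rv [ 0.001  -0.0022 -0.0006] shift if turned first [-137.0023    3.1397 -290.472 ]
```

>>> play_rows --translation '[[-8, 0, -18], [-17, 0, -36.3], [-17, 0, -36.3], [-17, 0, -36.3], [-17, 0, -36.3], [-17, 0, -36.3], [-17, 0, -36.3], [-17, 0, -36.3], [-10, 0, -18], [0, 0, 0]]' --turn '[[0, -0.002, 0], [0, 0, 0], [0, 0, 0], [0, 0, 0], [0, 0, 0], [0, 0, 0], [0, 0, 0], [0, 0, 0], [0, 0, 0], [0, 0, 0]]' --fingers '[-1, -1, -1, -1, -1, -1, -1, -1, -1, -1]'

```text
time: 26.6
position: [0.6716, 0.2059, 0.1797]
tool_rot: [-0.2, 2.128, -2.124]
ft_force: [-0.4, 1.6, -0.7]
grip_width: 0.567
```

Run:
```python
from h import *
go([.673,.1974,.135],np.radians(10-90))
```

```text
t 26.6 p [0.6716 0.2059 0.1797] yawz -79.41944892967764 tilt y [-0.0035  0.0019 -1.    ] w 0.5672771876964166 F [-0.4011  1.6267 -0.7454] q7 -1.4539028796705655
shift in present axes mm [ 0.066  44.65    8.7509]
turn rv [0.0024 0.0101 0.0031] shift if turned first [ 0.115  44.671   8.6427]
```

>>> play_rows --translation '[[0, 0, 0], [0, 5, 0], [0, 8, 0], [0, 8, 0], [0, 8, 0], [0, 5, 0], [0, 0, 0], [0, 0, 0], [0, 0, 0], [0, 0, 0]]' --turn '[[0, 0, 0], [0, 0, 0], [0, 0, 0], [0, 0, 0], [0, 0, 0], [0, 0, 0], [0, 0, 0], [0, 0, 0], [0, 0, 0], [0, 0, 0]]' --fingers '[-1, -1, -1, -1, -1, -1, -1, -1, -1, -1]'

```text
time: 27.43
position: [0.6729, 0.1973, 0.1492]
tool_rot: [-0.188, 2.13, -2.128]
ft_force: [0.2, -0.1, -0.3]
grip_width: 0.57
```

Run:
```python
from h import *
im=ctrl.get_image('wrist');cv2.imwrite('pics/w16.png',im)
go([.673,.1974,.135],np.radians(10-90))
W,T=held([[318,206],[318,400.5]],pose()[0][2]+.0074);print(T.mean(0))
```

```text
t 27.4833 p [0.6729 0.1974 0.1492] yawz -79.89388870293632 tilt y [ 0.0005  0.0008 -1.    ] w 0.5663461929944736 F [-0.2955 -0.5857 -0.1345] q7 -1.4396597515380016
shift in present axes mm [-0.0725 14.1532  0.0009]
turn rv [ 0.0007  0.0019 -0.0006] shift if turned first [-0.0812 14.1531 -0.0096]
[-0.024  -7.3998 -0.2892]
```

View pics/w16.png

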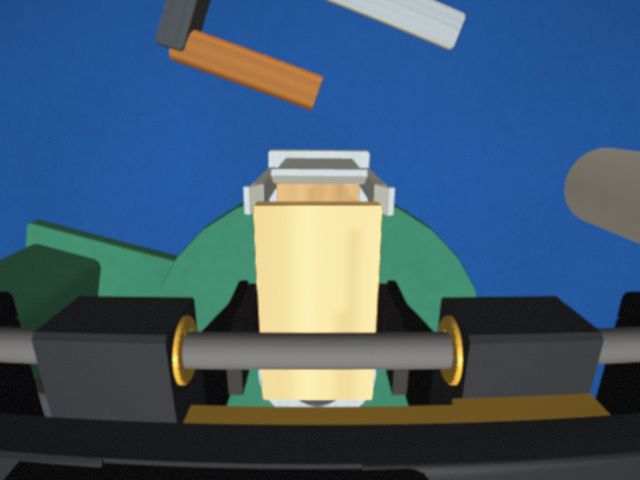

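>>> play_rows --translation '[[0, 4, 0], [0, 5, 0], [0, 5, 0], [0, 5, 0], [0, 5, 0], [0, 5, 0], [0, 5, 0], [0, 5, 0], [0, 3, 0], [0, 0, 0]]' --turn '[[0, 0.002, 0], [0, 0, 0], [0, 0, 0], [0, 0, 0], [0, 0, 0], [0, 0, 0], [0, 0, 0], [0, 0, 0], [0, 0, 0], [0, 0, 0]]' --fingers '[-1, -1, -1, -1, -1, -1, -1, -1, -1, -1]'

```text
time: 28.32
position: [0.672, 0.1972, 0.1055]
tool_rot: [-0.188, 2.131, -2.131]
ft_force: [0.5, -0.4, -0.8]
grip_width: 0.571
```

Run:
```python
from h import *
go([.673,.1974,.0715],np.radians(10-90))
im=ctrl.get_image('wrist');cv2.imwrite('pics/w17.png',im[100:420,180:460])
```

```text
t 28.3167 p [0.672  0.1972 0.1055] yawz -80.01472099882656 tilt y [-0.0018 -0.     -1.    ] w 0.5706374384294857 F [ 0.5132 -0.4088 -0.7521] q7 -1.425164444399116
shift in present axes mm [-1.0362 33.9903  0.0051]
turn rv [ 0.0003 -0.0003  0.0018] shift if turned first [-0.9748 33.9922 -0.0039]
```

View pics/w17.png

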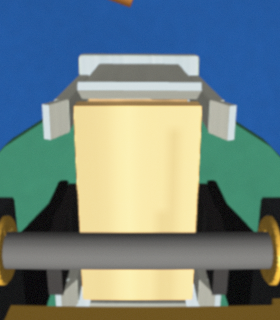

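>>> play_rows --translation '[[-0.9, 3, 0], [0, 4, 0], [0, 4, 0], [0, 4, 0], [0, 4, 0], [0, 4, 0], [0, 4, 0], [0, 4, 0], [0, 2.5, 0], [0, 0, 0]]' --turn '[[0, 0, 0.0015], [0, 0, 0], [0, 0, 0], [0, 0, 0], [0, 0, 0], [0, 0, 0], [0, 0, 0], [0, 0, 0], [0, 0, 0], [0, 0, 0]]' --fingers '[-1, -1, -1, -1, -1, -1, -1, -1, -1, -1]'

```text
time: 29.2
position: [0.673, 0.1974, 0.0722]
tool_rot: [-0.186, 2.131, -2.13]
ft_force: [-1.0, 0.4, 0.3]
grip_width: 0.569
```

>>> play_rows --translation '[[0, 0, 0], [0, 0, 0], [0, 0, 0], [0, 0, 0], [0, 0, 0], [0, -5, 0], [0, -15, 0], [0, -25, 0], [0, -30, 0], [0, -30, 0]]' --turn '[[0, 0, 0], [0, 0, 0], [0, 0, 0], [0, 0, 0], [0, 0, 0], [0, 0, 0], [0, 0, 0], [0, 0, 0], [0, 0, 0], [0, 0, 0]]' --fingers '[-0.8, 0.4, 0.4, 0.4, 0.4, 0.4, 0.4, 0.4, 0.4, 0.4]'

```text
time: 30.03
position: [0.6733, 0.1972, 0.1804]
tool_rot: [-0.184, 2.13, -2.129]
ft_force: [0.0, -0.2, 0.4]
grip_width: 0.7
```

Run:
```python
from h import *
im=ctrl.get_image('wrist');cv2.imwrite('pics/w18.png',im[100:420,180:460])
ti=ctrl.camera_info('top');im=ctrl.get_image('top')
show(blobs(im,ti,.012,100,(345,185,475,300)))
go([.5717,-.3778,.2],np.radians(-10.5-90))
```

```text
c [ 0.4255 -0.2473] raw [ 0.4255 -0.2473] wh [89.3075 49.9801] ang 5.7 hsv [ 18.8772  64.8273 214.3512] px [409.9091 272.    ]
c [ 0.4413 -0.1288] raw [ 0.4417 -0.1293] wh [89.0311 49.1944] ang -7.8 hsv [ 18.938   64.8372 215.2422] px [369.236  267.2584]
c [ 0.571  -0.3793] raw [ 0.5713 -0.3791] wh [89.4975 50.4119] ang -10.5 hsv [ 18.9041  64.9589 213.6438] px [452.5227 221.5341]
c [ 0.5943 -0.2491] raw [ 0.5952 -0.2481] wh [87.8011 51.7156] ang 7.1 hsv [ 16.695   75.793  201.5577] px [408.0139 214.0694]
t 30.1333 p [0.6771 0.1973 0.1861] yawz -80.02660720333121 tilt y [ 0.0119  0.0041 -0.9999] w 0.6970847855482524 F [1.0073 0.009  0.2307] q7 -1.452085255276141
shift in present axes mm [203.1842 -17.5135 548.1684]
turn rv [ 0.0041  0.3573 -0.012 ] shift if turned first [ -1.2045 -13.9167 584.7084]
```

View pics/w18.png

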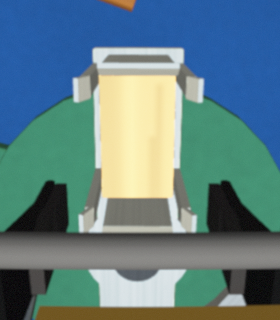

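Run:
```python
from h import *
go([.442,-.1288,.17],np.radians(-7.8-90))
```

```text
t 30.1333 p [0.6771 0.1973 0.1861] yawz -80.02660720333121 tilt y [ 0.0119  0.0041 -0.9999] w 0.6970847855482524 F [1.0073 0.009  0.2307] q7 -1.452085255276141
shift in present axes mm [288.173   11.952  280.5272]
turn rv [ 0.0039  0.3102 -0.012 ] shift if turned first [188.6335  16.0833 355.0222]
```

>>> play_rows --translation '[[14, 0, 14], [28, 0, 27], [28, 0, 27], [28, 0, 27], [28, 0, 27], [28, 0, 27], [28, 0, 27], [28, 0, 27], [28, 0, 27], [28, 0, 27]]' --turn '[[0, 0, 0], [0, 0, 0], [0, 0, 0], [0, 0, 0], [0, 0, 0], [0, 0, 0], [0, 0, 0], [0, 0, 0], [0, 0, 0], [0, 0, 0]]' --fingers '[0.5, 0.5, 0.5, 0.5, 0.5, 0.5, 0.5, 0.5, 0.5, 0.5]'

```text
time: 30.97
position: [0.4548, -0.1036, 0.1778]
tool_rot: [-0.184, 2.132, -2.128]
ft_force: [0.8, 0.2, 0.7]
grip_width: 0.752
```

>>> play_rows --translation '[[18, 5, 21], [0, 5, 0], [0, 5, 0], [0, 0, 0], [0, 0, 0], [0, 0, 0], [0, 0, 0], [0, 0, 0], [0, 0, 0], [0, 0, 0]]' --turn '[[0, 0, 0], [0, 0.11, 0], [0, 0.11, 0], [0, 0.09, 0], [0, 0, 0], [0, 0, 0], [0, 0, 0], [0, 0, 0], [0, 0, 0], [0, 0, 0]]' --fingers '[0.5, 0.5, 0.5, 0.5, 0.5, 0.5, 0.5, 0.5, 0.5, 0.5]'

```text
time: 31.8
position: [0.442, -0.1255, 0.1626]
tool_rot: [-0.146, -2.153, 2.151]
ft_force: [-0.1, -0.4, 0.5]
grip_width: 0.751
```

```bash
python3 -c "
from h import *
pick(.010,[.442,-.1288],.003,'w19')"
```

```text
c [ 0.4418 -0.1288] raw [ 0.4417 -0.1288] wh [89.8088 50.0875] ang -7.9 hsv [ 25.0268  67.9279 251.0765] px [322.1294 216.35  ]
t 31.85 p [ 0.442  -0.1256  0.1626] yawz -97.73754194252007 tilt y [ 0.0011  0.0007 -1.    ] w 0.7513011248070447 F [-0.1894 -0.0485  0.2251] q7 -1.5957728156343565
shift in present axes mm [ -0.0717 159.6323   3.3673]
turn rv [ 0.0009  0.0029 -0.001 ] shift if turned first [ -0.2356 159.6351   3.2265]
```

>>> play_rows --translation '[[-0.1, 15, 3.3], [0, 20, 0], [0, 25, 0], [0, 25, 0], [0, 25, 0], [0, 20, 0], [0, 15, 0], [0, 6, 0], [0, 0, 0], [0, 0, 0]]' --turn '[[0, 0.003, 0], [0, 0, 0], [0, 0, 0], [0, 0, 0], [0, 0, 0], [0, 0, 0], [0, 0, 0], [0, 0, 0], [0, 0, 0], [0, 0, 0]]' --fingers '[0.5, 0.5, 0.5, 0.5, 0.5, 0.5, 0.5, 0.5, 0.5, 0.5]'

```text
time: 32.68
position: [0.442, -0.1291, 0.012]
tool_rot: [-0.151, -2.15, 2.15]
ft_force: [0.2, -0.2, 0.9]
grip_width: 0.748
```

```bash
python3 -c "
from h import *
go([.4418,-.1288,.003],np.radians(-7.9-90))"
```

```text
t 32.6833 p [ 0.442  -0.1291  0.012 ] yawz -97.94507903762086 tilt y [ 0.0011  0.0002 -1.    ] w 0.7477367026546303 F [ 0.1678 -0.182   0.9224] q7 -1.22978766553867
shift in present axes mm [ 0.247   8.9681 -0.2413]
turn rv [ 0.0003 -0.0008 -0.0011] shift if turned first [ 0.2371  8.9683 -0.2445]
```

>>> play_rows --translation '[[0.2, 4, -0.2], [0, 4, 0], [0, 1, 0], [0, 0, 0], [0, 0, 0], [0, 0, 0], [0, 0, 0], [0, 0, 0], [0, 0, 0], [0, 0, 0]]' --turn '[[0, 0, -0.001], [0, 0, 0], [0, 0, 0], [0, 0, 0], [0, 0, 0], [0, 0, 0], [0, 0, 0], [0, 0, 0], [0, 0, 0], [0, 0, 0]]' --fingers '[0.5, 0.5, 0.5, 0.5, -1, -1, -1, -1, -1, -1]' --grip_force 40

```text
time: 33.52
position: [0.4417, -0.1286, 0.0027]
tool_rot: [-0.149, -2.151, 2.149]
ft_force: [0.3, 0.1, 2.3]
grip_width: 0.57
```

```bash
cat >> h.py <<'E'
def heldauto(ztop,name=None):
    """ends of the held part along image column near 318 by colour mask"""
    im=ctrl.get_image('wrist')
    if name: cv2.imwrite('pics/%s.png'%name,im)
    hsv=cv2.cvtColor(im,cv2.COLOR_BGR2HSV)
    col=hsv[:,300:336].astype(float).mean(1)
    wood=(col[:,0]>5)&(col[:,0]<32)&(col[:,1]>35)&(col[:,2]>150)
    r=np.where(wood[:404])[0]; lo=r[r>=150]; 
    print('rows',lo.min(),lo.max()); p,R,s=pose()
    W,T=held([[318,lo.min()],[318,lo.max()+1]],ztop); print('held ends tool',T[:,0],'mid',T.mean(0),'len',T[1,0]-T[0,0])
E
python3 -c "
from h import *
go([.4418,-.1288,.003],np.radians(-7.9-90))
heldauto(.010,'w20')
"
```

```text
t 33.5167 p [ 0.4417 -0.1286  0.0027] yawz -97.94561426681197 tilt y [ 0.0002  0.0009 -1.    ] w 0.5698002048725123 F [0.2625 0.0981 2.2854] q7 -1.20771982144634
shift in present axes mm [-0.1405 -0.2799  0.2081]
turn rv [ 0.001  -0.0008 -0.0001] shift if turned first [-0.1403 -0.2797  0.2085]
rows 204 399
held ends tool [-45.3916  44.8166] mid [-0.2875 -7.274  -0.1809] len 90.20821097126188
```

View pics/w20.png

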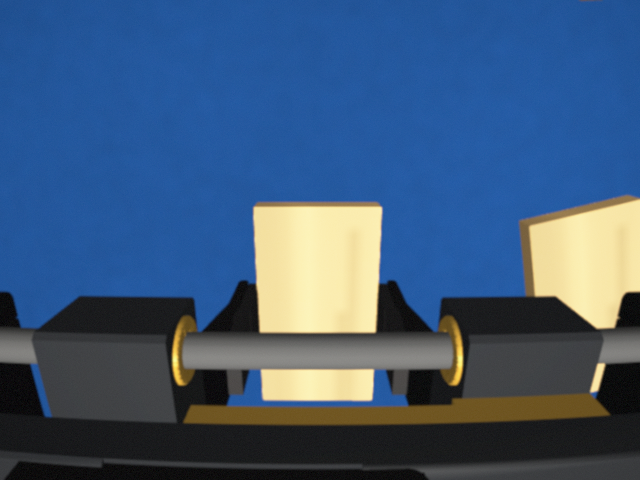

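>>> play_rows --translation '[[0, -15, 0], [0, -25, 0], [0, -30, 0], [0, -30, 0], [0, -30, 0], [0, -25, 0], [0, -20, 0], [0, -5, 0], [0, 0, 0], [0, 0, 0]]' --turn '[[0, 0, 0], [0, 0, 0], [0, 0, 0], [0, 0, 0], [0, -0.05, 0], [0, -0.1, 0], [0, -0.1, 0], [0, -0.063, 0], [0, 0, 0], [0, 0, 0]]' --fingers '[-1, -1, -1, -1, -1, -1, -1, -1, -1, -1]'

```text
time: 34.4
position: [0.4414, -0.1285, 0.1823]
tool_rot: [-0.184, 2.133, -2.129]
ft_force: [-0.1, -0.6, -0.0]
grip_width: 0.567
```

Run:
```python
from h import *
go([.673,.1974,.18],np.radians(10-90))
```

```text
t 34.4 p [ 0.4414 -0.1285  0.1823] yawz -80.11386814815883 tilt y [ 0.0003  0.0019 -1.    ] w 0.5667836994108453 F [-0.1421 -0.6209 -0.029 ] q7 -1.3408543347149404
shift in present axes mm [-284.096     3.0153 -281.3366]
turn rv [ 0.0018 -0.002  -0.0006] shift if turned first [-284.6563    2.3476 -280.7761]
```

>>> play_rows --translation '[[-11.5, 0, -11], [-28.5, 0, -28.1], [-28.5, 0, -28.1], [-28.5, 0, -28.1], [-28.5, 0, -28.1], [-28.5, 0, -28.1], [-28.5, 0, -28.1], [-28.5, 0, -28.1], [-28.5, 0, -28.1], [-28.5, 0, -28.1]]' --turn '[[0, -0.002, 0], [0, 0, 0], [0, 0, 0], [0, 0, 0], [0, 0, 0], [0, 0, 0], [0, 0, 0], [0, 0, 0], [0, 0, 0], [0, 0, 0]]' --fingers '[-1, -1, -1, -1, -1, -1, -1, -1, -1, -1]'

```text
time: 35.23
position: [0.6586, 0.1722, 0.1796]
tool_rot: [-0.19, 2.125, -2.146]
ft_force: [0.5, -2.9, 1.0]
grip_width: 0.564
```

>>> play_rows --translation '[[-16.5, 0, -17], [0, 0, 0], [0, 3, 0], [0, 8, 0], [0, 8, 0], [0, 8, 0], [0, 6, 0], [0, 0, 0], [0, 0, 0], [0, 0, 0]]' --turn '[[0, 0, 0], [0, 0, 0], [0, 0, 0], [0, 0, 0], [0, 0, 0], [0, 0, 0], [0, 0, 0], [0, 0, 0], [0, 0, 0], [0, 0, 0]]' --fingers '[-1, -1, -1, -1, -1, -1, -1, -1, -1, -1]'

```text
time: 36.07
position: [0.6725, 0.1977, 0.1503]
tool_rot: [-0.187, 2.13, -2.128]
ft_force: [0.3, -0.6, 0.0]
grip_width: 0.566
```

Run:
```python
from h import *
im=ctrl.get_image('wrist');cv2.imwrite('pics/w21.png',im[100:420,180:460])
go([.673,.1974,.0815],np.radians(10-90))
```

```text
t 36.1167 p [0.6727 0.1978 0.1505] yawz -79.90242690385391 tilt y [ 0.0009  0.0014 -1.    ] w 0.5680452994722359 F [-0.4451 -0.3508  0.1746] q7 -1.3967150649515776
shift in present axes mm [-0.2012 68.9998  0.5001]
turn rv [ 0.0012  0.0017 -0.0011] shift if turned first [-0.281  69.0001  0.4189]
```

View pics/w21.png

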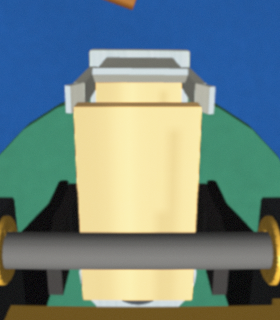

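>>> play_rows --translation '[[-0.2, 4, 0.4], [0, 5, 0], [0, 5, 0], [0, 5, 0], [0, 5, 0], [0, 5, 0], [0, 5, 0], [0, 2, 0], [0, 0, 0], [0, 0, 0]]' --turn '[[0, 0.002, 0], [0, 0, 0], [0, 0, 0], [0, 0, 0], [0, 0, 0], [0, 0, 0], [0, 0, 0], [0, 0, 0], [0, 0, 0], [0, 0, 0]]' --fingers '[-1, -1, -1, -1, -1, -1, -1, -1, -1, -1]'

```text
time: 36.95
position: [0.6727, 0.1974, 0.1138]
tool_rot: [-0.186, 2.131, -2.129]
ft_force: [-0.1, 0.7, -0.9]
grip_width: 0.57
```

Run:
```python
from h import *
go([.673,.1974,.0815],np.radians(10-90))
```

```text
t 36.95 p [0.6727 0.1974 0.1138] yawz -80.01403252764065 tilt y [-0.      0.0007 -1.    ] w 0.5697829763497453 F [-0.1165  0.6701 -0.9044] q7 -1.3830633831658212
shift in present axes mm [-0.3297 32.2803  0.0776]
turn rv [ 0.0007 -0.0002 -0.0001] shift if turned first [-0.3325 32.2803  0.0537]
```

>>> play_rows --translation '[[-0.3, 3, 0], [0, 4, 0], [0, 4, 0], [0, 4, 0], [0, 4, 0], [0, 4, 0], [0, 4, 0], [0, 4, 0], [0, 1.5, 0], [0, 0, 0]]' --turn '[[0, 0, 0], [0, 0, 0], [0, 0, 0], [0, 0, 0], [0, 0, 0], [0, 0, 0], [0, 0, 0], [0, 0, 0], [0, 0, 0], [0, 0, 0]]' --fingers '[-1, -1, -1, -1, -1, -1, -1, -1, -1, -1]'

```text
time: 37.78
position: [0.6729, 0.1974, 0.0812]
tool_rot: [-0.186, 2.131, -2.13]
ft_force: [0.7, -1.2, -0.2]
grip_width: 0.566
```

>>> play_rows --translation '[[0, 0, 0], [0, 0, 0], [0, 0, 0], [0, 0, 0], [0, 0, 0], [0, -5, 0], [0, -15, 0], [0, -25, 0], [0, -25, 0], [0, -25, 0]]' --turn '[[0, 0, 0], [0, 0, 0], [0, 0, 0], [0, 0, 0], [0, 0, 0], [0, 0, 0], [0, 0, 0], [0, 0, 0], [0, 0, 0], [0, 0, 0]]' --fingers '[-0.8, 0.4, 0.4, 0.4, 0.4, 0.4, 0.4, 0.4, 0.4, 0.4]'

```text
time: 38.62
position: [0.6731, 0.1972, 0.1789]
tool_rot: [-0.185, 2.131, -2.129]
ft_force: [0.9, 0.2, 0.0]
grip_width: 0.7
```

Run:
```python
from h import *
im=ctrl.get_image('wrist');cv2.imwrite('pics/w22.png',im[100:420,180:460])
ti=ctrl.camera_info('top');im=ctrl.get_image('top')
show(blobs(im,ti,.012,100,(345,185,475,300)))
go([.4255,-.2473,.17],np.radians(5.7-90))
```

```text
c [ 0.4255 -0.2473] raw [ 0.4255 -0.2473] wh [89.3075 49.9801] ang 5.7 hsv [ 18.8829  64.3512 214.5797] px [409.9091 272.    ]
c [ 0.571  -0.3793] raw [ 0.5713 -0.3791] wh [89.4975 50.4119] ang -10.5 hsv [ 18.91    64.7691 214.225 ] px [452.5227 221.5341]
c [ 0.5944 -0.2489] raw [ 0.5953 -0.2482] wh [87.8718 51.2567] ang 9.0 hsv [ 16.7052  75.5961 202.1026] px [408.     214.0694]
t 38.7167 p [0.6761 0.1972 0.1832] yawz -80.02390962261836 tilt y [ 0.0092  0.0035 -1.    ] w 0.7056058271888269 F [ 0.4585 -0.5859 -0.4308] q7 -1.4083624932797547
shift in present axes mm [323.8923   9.3795 394.4101]
turn rv [ 0.0022  0.0746 -0.0096] shift if turned first [293.4788  13.2416 417.4307]
```

View pics/w22.png

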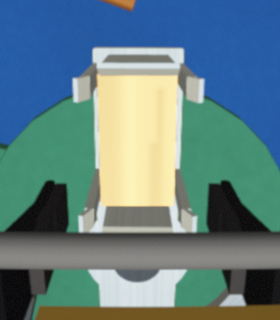

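>>> play_rows --translation '[[10, 0, 12], [24.8, 0, 30.3], [24.8, 0, 30.3], [24.8, 0, 30.3], [24.8, 0, 30.3], [24.8, 0, 30.3], [24.8, 0, 30.3], [24.8, 0, 30.3], [24.8, 0, 30.3], [24.8, 0, 30.3]]' --turn '[[0, 0, 0], [0, 0, 0], [0, 0, 0], [0, 0, 0], [0, 0, 0], [0, 0, 0], [0, 0, 0], [0, 0, 0], [0, 0, 0], [0, 0, 0]]' --fingers '[0.5, 0.5, 0.5, 0.5, 0.5, 0.5, 0.5, 0.5, 0.5, 0.5]'

```text
time: 39.55
position: [0.4915, -0.1252, 0.1763]
tool_rot: [-0.185, 2.132, -2.128]
ft_force: [1.2, -1.0, 0.7]
grip_width: 0.755
```

>>> play_rows --translation '[[24.8, 0, 30.3], [24.8, 0, 30.3], [24.8, 0, 30.3], [14, 0, 18], [0, 5, 0], [0, 5, 0], [0, 0, 0], [0, 0, 0], [0, 0, 0], [0, 0, 0]]' --turn '[[0, 0, 0], [0, 0, 0], [0, 0, 0], [0, 0.075, 0], [0, 0, 0], [0, 0, 0], [0, 0, 0], [0, 0, 0], [0, 0, 0], [0, 0, 0]]' --fingers '[0.5, 0.5, 0.5, 0.5, 0.5, 0.5, 0.5, 0.5, 0.5, 0.5]'

```text
time: 40.38
position: [0.4251, -0.2451, 0.166]
tool_rot: [-0.111, 2.17, -2.169]
ft_force: [-0.7, 0.0, 0.6]
grip_width: 0.752
```

```bash
python3 -c "
from h import *
pick(.010,[.4255,-.2473],.003,'w23')"
```

```text
c [ 0.4251 -0.2466] raw [ 0.425  -0.2466] wh [89.8254 50.0471] ang 5.7 hsv [ 25.2204  66.0526 251.2562] px [319.9164 216.0119]
t 40.4333 p [ 0.425  -0.2452  0.1661] yawz -84.19672898530213 tilt y [-0.0001  0.0005 -1.    ] w 0.7468635433330514 F [-0.4206  0.2829 -0.0443] q7 -1.000056639869716
shift in present axes mm [  0.1058 163.0573   1.4625]
turn rv [0.0005 0.0012 0.0001] shift if turned first [  0.1177 163.058    1.3771]
```

>>> play_rows --translation '[[0.1, 15, 1.4], [0, 20, 0], [0, 25, 0], [0, 25, 0], [0, 25, 0], [0, 20, 0], [0, 15, 0], [0, 9, 0], [0, 0, 0], [0, 0, 0]]' --turn '[[0, 0.001, 0], [0, 0, 0], [0, 0, 0], [0, 0, 0], [0, 0, 0], [0, 0, 0], [0, 0, 0], [0, 0, 0], [0, 0, 0], [0, 0, 0]]' --fingers '[0.5, 0.5, 0.5, 0.5, 0.5, 0.5, 0.5, 0.5, 0.5, 0.5]'

```text
time: 41.27
position: [0.4247, -0.2473, 0.0122]
tool_rot: [-0.108, 2.171, -2.17]
ft_force: [0.5, -0.1, -0.3]
grip_width: 0.749
```

```bash
python3 -c "
from h import *
go([.4251,-.2466,.003],np.radians(5.7-90))"
```

```text
t 41.2667 p [ 0.4247 -0.2473  0.0122] yawz -84.34681827206255 tilt y [-0.0003  0.0005 -1.    ] w 0.7494207463409036 F [ 0.5288 -0.1094 -0.3378] q7 -0.6593254121421906
shift in present axes mm [-0.4529  9.1832 -0.6872]
turn rv [ 0.0005 -0.0008  0.0003] shift if turned first [-0.4507  9.1829 -0.6915]
```

>>> play_rows --translation '[[-0.4, 4, -0.6], [0, 4, 0], [0, 1.2, 0], [0, 0, 0], [0, 0, 0], [0, 0, 0], [0, 0, 0], [0, 0, 0], [0, 0, 0], [0, 0, 0]]' --turn '[[0, 0, 0], [0, 0, 0], [0, 0, 0], [0, 0, 0], [0, 0, 0], [0, 0, 0], [0, 0, 0], [0, 0, 0], [0, 0, 0], [0, 0, 0]]' --fingers '[0.5, 0.5, 0.5, 0.5, -1, -1, -1, -1, -1, -1]' --grip_force 40

```text
time: 42.1
position: [0.425, -0.2467, 0.0029]
tool_rot: [-0.106, 2.172, -2.17]
ft_force: [-0.5, -0.2, 1.9]
grip_width: 0.568
```

```bash
python3 -c "
from h import *
go([.4251,-.2466,.003],np.radians(5.7-90))
heldauto(.010,'w24')
"
```

```text
t 42.1 p [ 0.425  -0.2467  0.0029] yawz -84.36799759178963 tilt y [ 0.0003  0.0009 -1.    ] w 0.5679146637485755 F [-0.4758 -0.1949  1.9082] q7 -0.6444450840009524
shift in present axes mm [-0.0914 -0.0685 -0.0654]
turn rv [ 0.0009 -0.0012 -0.0004] shift if turned first [-0.0915 -0.0686 -0.0652]
rows 204 400
held ends tool [-45.4905  45.3758] mid [-0.0573 -7.0852 -0.2487] len 90.8662551676066
```

Now lift with the turn back, then travel.

>>> play_rows --translation '[[0, -15, 0], [0, -25, 0], [0, -30, 0], [0, -30, 0], [0, -30, 0], [0, -25, 0], [0, -20, 0], [0, -5, 0], [0, 0, 0], [0, 0, 0]]' --turn '[[0, 0, 0], [0, 0, 0], [0, 0, 0], [0, 0, 0], [0, 0, 0], [0, -0.04, 0], [0, -0.036, 0], [0, 0, 0], [0, 0, 0], [0, 0, 0]]' --fingers '[-1, -1, -1, -1, -1, -1, -1, -1, -1, -1]'

```text
time: 42.98
position: [0.4245, -0.2463, 0.1819]
tool_rot: [-0.186, 2.133, -2.129]
ft_force: [0.3, 0.1, -1.5]
grip_width: 0.567
```

Run:
```python
from h import *
go([.673,.1974,.18],np.radians(10-90))
```

```text
t 42.9833 p [ 0.4245 -0.2463  0.1819] yawz -80.03683513962615 tilt y [-0.0007  0.0017 -1.    ] w 0.5674612903776658 F [ 0.2805  0.1251 -1.4676] q7 -0.9506126582104163
shift in present axes mm [-321.5304    2.4823 -393.9846]
turn rv [ 0.0018 -0.0006  0.0004] shift if turned first [-321.7827    1.8807 -393.7819]
```

>>> play_rows --translation '[[-9.9, 0, -12.1], [-24.75, 0, -30.3], [-24.75, 0, -30.3], [-24.75, 0, -30.3], [-24.75, 0, -30.3], [-24.75, 0, -30.3], [-24.75, 0, -30.3], [-24.75, 0, -30.3], [-24.75, 0, -30.3], [-24.75, 0, -30.3]]' --turn '[[0, 0, 0], [0, 0, 0], [0, 0, 0], [0, 0, 0], [0, 0, 0], [0, 0, 0], [0, 0, 0], [0, 0, 0], [0, 0, 0], [0, 0, 0]]' --fingers '[-1, -1, -1, -1, -1, -1, -1, -1, -1, -1]'

```text
time: 43.82
position: [0.6041, 0.0755, 0.1798]
tool_rot: [-0.19, 2.132, -2.133]
ft_force: [1.0, -0.3, 0.3]
grip_width: 0.566
```

>>> play_rows --translation '[[-24.75, 0, -30.3], [-24.75, 0, -30.3], [-24.75, 0, -30.3], [-14.9, 0, -18.2], [0, 0, 0], [0, 5, 0], [0, 10, 0], [0, 10, 0], [0, 5, 0], [0, 0, 0]]' --turn '[[0, 0, 0], [0, 0, 0], [0, 0, 0], [0, 0, 0], [0, 0, 0], [0, 0, 0], [0, 0, 0], [0, 0, 0], [0, 0, 0], [0, 0, 0]]' --fingers '[-1, -1, -1, -1, -1, -1, -1, -1, -1, -1]'

```text
time: 44.65
position: [0.6719, 0.1956, 0.1507]
tool_rot: [-0.188, 2.133, -2.133]
ft_force: [-0.2, 0.4, -1.2]
grip_width: 0.568
```

Run:
```python
from h import *
im=ctrl.get_image('wrist');cv2.imwrite('pics/w25.png',im[100:420,180:460])
im=ctrl.get_image('wrist')
go([.673,.1974,.0915],np.radians(10-90))
```

```text
t 44.75 p [0.6731 0.1963 0.1529] yawz -80.07130029528238 tilt y [-0.0006  0.0011 -1.    ] w 0.5639231086424291 F [-0.108  -0.9886 -0.4787] q7 -1.4389414890923322
shift in present axes mm [-0.0858 61.4466 -0.9973]
turn rv [ 0.0012 -0.0012  0.0004] shift if turned first [-0.063  61.4455 -1.068 ]
```

View pics/w25.png

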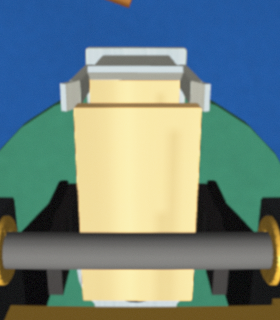

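>>> play_rows --translation '[[0, 4, -1], [0, 5, 0], [0, 5, 0], [0, 5, 0], [0, 5, 0], [0, 5, 0], [0, 3, 0], [0, 0, 0], [0, 0, 0], [0, 0, 0]]' --turn '[[0, -0.001, 0], [0, 0, 0], [0, 0, 0], [0, 0, 0], [0, 0, 0], [0, 0, 0], [0, 0, 0], [0, 0, 0], [0, 0, 0], [0, 0, 0]]' --fingers '[-1, -1, -1, -1, -1, -1, -1, -1, -1, -1]'

```text
time: 45.58
position: [0.6735, 0.198, 0.1214]
tool_rot: [-0.186, 2.13, -2.129]
ft_force: [-0.5, 0.2, -0.7]
grip_width: 0.571
```

Run:
```python
from h import *
go([.673,.1974,.0913],np.radians(10-90))
```

```text
t 45.5833 p [0.6735 0.198  0.1214] yawz -79.9591408141222 tilt y [ 0.0005  0.001  -1.    ] w 0.5709277603812428 F [-0.4553  0.1902 -0.6647] q7 -1.4274546340549534
shift in present axes mm [ 0.6289 30.1415  0.525 ]
turn rv [ 0.0009  0.0007 -0.0007] shift if turned first [ 0.6086 30.1423  0.4992]
```

>>> play_rows --translation '[[0.6, 3, 0.5], [0, 4, 0], [0, 4, 0], [0, 4, 0], [0, 4, 0], [0, 4, 0], [0, 4, 0], [0, 3.2, 0], [0, 0, 0], [0, 0, 0]]' --turn '[[0, 0, 0], [0, 0, 0], [0, 0, 0], [0, 0, 0], [0, 0, 0], [0, 0, 0], [0, 0, 0], [0, 0, 0], [0, 0, 0], [0, 0, 0]]' --fingers '[-1, -1, -1, -1, -1, -1, -1, -1, -1, -1]'

```text
time: 46.42
position: [0.6729, 0.1974, 0.091]
tool_rot: [-0.187, 2.131, -2.129]
ft_force: [-0.9, 0.3, 0.8]
grip_width: 0.57
```

>>> play_rows --translation '[[0, 0, 0], [0, 0, 0], [0, 0, 0], [0, 0, 0], [0, 0, 0], [0, -5, 0], [0, -15, 0], [0, -25, 0], [0, -25, 0], [0, -20, 0]]' --turn '[[0, 0, 0], [0, 0, 0], [0, 0, 0], [0, 0, 0], [0, 0, 0], [0, 0, 0], [0, 0, 0], [0, 0, 0], [0, 0, 0], [0, 0, 0]]' --fingers '[-0.8, 0.4, 0.4, 0.4, 0.4, 0.4, 0.4, 0.4, 0.4, 0.4]'

```text
time: 47.25
position: [0.6736, 0.1972, 0.1845]
tool_rot: [-0.184, 2.13, -2.127]
ft_force: [1.3, 0.7, -0.5]
grip_width: 0.701
```

Run:
```python
from h import *
im=ctrl.get_image('wrist');cv2.imwrite('pics/w26.png',im[100:420,180:460])
ti=ctrl.camera_info('top');im=ctrl.get_image('top')
show(blobs(im,ti,.012,100,(345,185,475,300)))
go([.571,-.3785,.17],np.radians(-10.5-90))
```

```text
c [ 0.571  -0.3793] raw [ 0.5713 -0.3791] wh [89.4975 50.4119] ang -10.5 hsv [ 18.9176  64.6569 214.6843] px [452.6322 221.3793]
c [ 0.5944 -0.2489] raw [ 0.5953 -0.2482] wh [87.8718 51.2567] ang 9.0 hsv [ 16.7205  75.3297 202.3996] px [408.     214.0694]
t 47.35 p [0.6756 0.1973 0.1872] yawz -79.96599946085419 tilt y [ 0.0083  0.0035 -1.    ] w 0.7053992404761901 F [0.7788 0.4051 0.8424] q7 -1.4490694460906004
shift in present axes mm [203.4448  14.2623 548.8075]
turn rv [ 0.0036  0.3584 -0.0084] shift if turned first [ -2.0962  17.1518 585.2216]
```

View pics/w26.png

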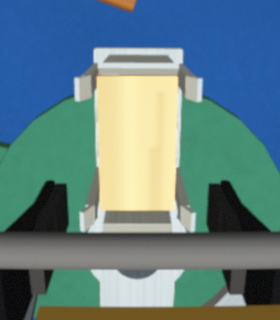

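>>> play_rows --translation '[[5, 0, 14], [13.5, 0, 36.6], [13.5, 0, 36.6], [13.5, 0, 36.6], [13.5, 0, 36.6], [13.5, 0, 36.6], [13.5, 0, 36.6], [13.5, 0, 36.6], [13.5, 0, 36.6], [13.5, 0, 36.6]]' --turn '[[0, 0, 0], [0, 0, 0], [0, 0, 0], [0, 0, 0], [0, 0, 0], [0, 0, 0], [0, 0, 0], [0, 0, 0], [0, 0, 0], [0, 0, 0]]' --fingers '[0.5, 0.5, 0.5, 0.5, 0.5, 0.5, 0.5, 0.5, 0.5, 0.5]'

```text
time: 48.18
position: [0.6059, -0.1653, 0.1798]
tool_rot: [-0.188, 2.133, -2.129]
ft_force: [1.4, -0.8, -0.6]
grip_width: 0.751
```

>>> play_rows --translation '[[13.5, 0, 36.6], [13.5, 0, 36.6], [13.5, 0, 36.6], [13.5, 0, 36.6], [13.5, 0, 36.6], [7.5, 0, 21], [0, 5, 0], [0, 5, 0], [0, 5, 0], [0, 0, 0]]' --turn '[[0, 0, 0], [0, 0, 0], [0, 0, 0], [0, 0, 0], [0, 0, 0], [0, 0.12, 0], [0, 0.12, 0], [0, 0.12, 0], [0, 0, 0], [0, 0, 0]]' --fingers '[0.5, 0.5, 0.5, 0.5, 0.5, 0.5, 0.5, 0.5, 0.5, 0.5]'

```text
time: 49.02
position: [0.5682, -0.3764, 0.1633]
tool_rot: [-0.19, -2.127, 2.122]
ft_force: [-0.6, 0.9, -0.6]
grip_width: 0.751
```

```bash
python3 -c "
from h import *
ctrl.get_image('top');ctrl.get_image('top')
pick(.010,[.571,-.3785],.003,'w27')"
```

```text
c [ 0.5713 -0.3799] raw [ 0.5712 -0.3799] wh [89.8604 50.0812] ang -10.4 hsv [ 25.4791  64.3338 251.6115] px [322.3343 212.3491]
t 49.1667 p [ 0.5697 -0.3763  0.1653] yawz -100.42093046404153 tilt y [-0.0003  0.0014 -1.    ] w 0.7486888452120367 F [ 0.4743 -0.1573 -0.6969] q7 -0.8658601828021403
shift in present axes mm [ -2.2455 162.2993   3.4207]
turn rv [0.0013 0.     0.0005] shift if turned first [ -2.1585 162.3048   3.2051]
```

>>> play_rows --translation '[[-2.2, 15, 3.3], [0, 20, 0], [0, 25, 0], [0, 25, 0], [0, 25, 0], [0, 20, 0], [0, 15, 0], [0, 8, 0], [0, 0, 0], [0, 0, 0]]' --turn '[[0, 0, 0], [0, 0, 0], [0, 0, 0], [0, 0, 0], [0, 0, 0], [0, 0, 0], [0, 0, 0], [0, 0, 0], [0, 0, 0], [0, 0, 0]]' --fingers '[0.5, 0.5, 0.5, 0.5, 0.5, 0.5, 0.5, 0.5, 0.5, 0.5]'

```text
time: 50.0
position: [0.5716, -0.3806, 0.0128]
tool_rot: [-0.197, -2.125, 2.124]
ft_force: [0.9, 0.2, -0.1]
grip_width: 0.747
```

```bash
python3 -c "
from h import *
go([.5713,-.3799,.003],np.radians(-10.4-90))"
```

```text
t 50.0 p [ 0.5716 -0.3806  0.0128] yawz -100.56336953813923 tilt y [ 0.0003  0.0004 -1.    ] w 0.7465650730632198 F [ 0.8767  0.2172 -0.062 ] q7 -0.7910908535835084
shift in present axes mm [ 0.4662  9.7674 -0.665 ]
turn rv [ 0.0004 -0.0029 -0.0002] shift if turned first [ 0.4621  9.7672 -0.6707]
```

>>> play_rows --translation '[[0.4, 4, -0.6], [0, 4, 0], [0, 1.7, 0], [0, 0, 0], [0, 0, 0], [0, 0, 0], [0, 0, 0], [0, 0, 0], [0, 0, 0], [0, 0, 0]]' --turn '[[0, -0.003, 0], [0, 0, 0], [0, 0, 0], [0, 0, 0], [0, 0, 0], [0, 0, 0], [0, 0, 0], [0, 0, 0], [0, 0, 0], [0, 0, 0]]' --fingers '[0.5, 0.5, 0.5, 0.5, -1, -1, -1, -1, -1, -1]' --grip_force 40

```text
time: 50.83
position: [0.5713, -0.3797, 0.003]
tool_rot: [-0.194, -2.127, 2.126]
ft_force: [-0.2, 0.6, 1.5]
grip_width: 0.569
```

```bash
python3 -c "
from h import *
go([.5713,-.3799,.003],np.radians(-10.4-90))
heldauto(.010,'w28')
"
```

```text
t 50.8333 p [ 0.5713 -0.3797  0.003 ] yawz -100.41007688191593 tilt y [ 0.0003  0.0007 -1.    ] w 0.5688281809465824 F [-0.2426  0.6419  1.4552] q7 -0.7840289534591597
shift in present axes mm [-0.0667 -0.031   0.1603]
turn rv [ 0.0007 -0.0002 -0.0002] shift if turned first [-0.0667 -0.0309  0.1603]
rows 204 399
held ends tool [-45.2696  45.088 ] mid [-0.0908 -7.0163 -0.1118] len 90.35761065612442
```

>>> play_rows --translation '[[0, -15, 0], [0, -25, 0], [0, -30, 0], [0, -30, 0], [0, -30, 0], [0, -25, 0], [0, -20, 0], [0, -5, 0], [0, 0, 0], [0, 0, 0]]' --turn '[[0, 0, 0], [0, 0, 0], [0, 0, 0], [0, 0, 0], [0, -0.075, 0], [0, -0.1, 0], [0, -0.1, 0], [0, -0.08, 0], [0, 0, 0], [0, 0, 0]]' --fingers '[-1, -1, -1, -1, -1, -1, -1, -1, -1, -1]'

```text
time: 51.72
position: [0.571, -0.3799, 0.1836]
tool_rot: [-0.181, 2.133, -2.131]
ft_force: [-0.8, -0.0, -0.1]
grip_width: 0.566
```

Run:
```python
from h import *
go([.673,.1974,.18],np.radians(10-90))
```

```text
t 51.7167 p [ 0.571  -0.3799  0.1836] yawz -80.21644709662357 tilt y [ 0.0011  0.0009 -1.    ] w 0.5656349432585454 F [-0.8302 -0.0377 -0.1082] q7 -0.5493477320094163
shift in present axes mm [-198.566     4.2772 -551.5821]
turn rv [ 0.0007 -0.0038 -0.0013] shift if turned first [-200.6536    3.6156 -550.8308]
```

>>> play_rows --translation '[[-5.3, -5, -14.7], [-13.4, -5, -36.7], [-13.4, 0, -36.7], [-13.4, 0, -36.7], [-13.4, 0, -36.7], [-13.4, 0, -36.7], [-13.4, 0, -36.7], [-13.4, 0, -36.7], [-13.4, 0, -36.7], [-13.4, 0, -36.7]]' --turn '[[0, -0.004, 0], [0, 0, 0], [0, 0, 0], [0, 0, 0], [0, 0, 0], [0, 0, 0], [0, 0, 0], [0, 0, 0], [0, 0, 0], [0, 0, 0]]' --fingers '[-1, -1, -1, -1, -1, -1, -1, -1, -1, -1]'

```text
time: 52.55
position: [0.6334, -0.0159, 0.1919]
tool_rot: [-0.189, 2.132, -2.13]
ft_force: [0.5, 0.2, -0.2]
grip_width: 0.567
```

>>> play_rows --translation '[[-13.4, 0, -36.7], [-13.4, 0, -36.7], [-13.4, 0, -36.7], [-13.4, 0, -36.7], [-13.4, 0, -36.7], [-7.7, 0, -22.3], [0, 5, 0], [0, 10, 0], [0, 5, 0], [0, 0, 0]]' --turn '[[0, 0, 0], [0, 0, 0], [0, 0, 0], [0, 0, 0], [0, 0, 0], [0, 0, 0], [0, 0, 0], [0, 0, 0], [0, 0, 0], [0, 0, 0]]' --fingers '[-1, -1, -1, -1, -1, -1, -1, -1, -1, -1]'

```text
time: 53.38
position: [0.6702, 0.195, 0.1708]
tool_rot: [-0.189, 2.131, -2.134]
ft_force: [-0.5, -0.4, -1.3]
grip_width: 0.568
```

Run:
```python
from h import *
for i in range(4):im=ctrl.get_image('wrist')
cv2.imwrite('pics/w29.png',im[100:420,180:460])
go([.673,.1974,.1014],np.radians(10-90))
```

```text
t 53.5833 p [0.6718 0.1963 0.1738] yawz -79.9776138199899 tilt y [ 0.0006  0.0011 -1.    ] w 0.5650775680923078 F [0.689  0.3769 0.0004] q7 -1.4452843009460863
shift in present axes mm [-1.3475 72.3786 -0.7859]
turn rv [ 0.001   0.0004 -0.0007] shift if turned first [-1.4005 72.3768 -0.8555]
```

View pics/w29.png

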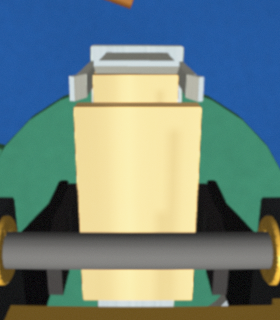

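>>> play_rows --translation '[[-1.4, 5, -0.8], [0, 7, 0], [0, 8, 0], [0, 8, 0], [0, 6, 0], [0, 4, 0], [0, 0, 0], [0, 0, 0], [0, 0, 0], [0, 0, 0]]' --turn '[[0, 0, 0], [0, 0, 0], [0, 0, 0], [0, 0, 0], [0, 0, 0], [0, 0, 0], [0, 0, 0], [0, 0, 0], [0, 0, 0], [0, 0, 0]]' --fingers '[-1, -1, -1, -1, -1, -1, -1, -1, -1, -1]'

```text
time: 54.42
position: [0.6731, 0.1988, 0.1358]
tool_rot: [-0.188, 2.129, -2.127]
ft_force: [0.2, 0.1, 0.5]
grip_width: 0.566
```

Run:
```python
from h import *
go([.673,.1974,.1013],np.radians(10-90))
im=ctrl.get_image('wrist')
cv2.imwrite('pics/w30.png',im[100:420,180:460])
```

```text
t 54.4167 p [0.6731 0.1988 0.1358] yawz -79.84159728850427 tilt y [ 0.0009  0.0011 -1.    ] w 0.5659450409402582 F [0.1734 0.1254 0.4608] q7 -1.4319397739254267
shift in present axes mm [ 0.3827 34.5372  1.4327]
turn rv [ 0.001   0.0028 -0.0011] shift if turned first [ 0.3404 34.5389  1.4008]
```

View pics/w30.png

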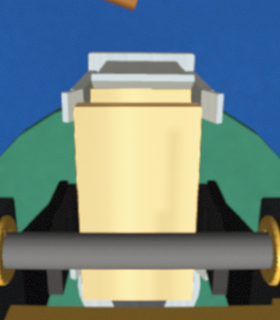

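>>> play_rows --translation '[[0.3, 2, 1.4], [0, 4, 0], [0, 5, 0], [0, 5, 0], [0, 5, 0], [0, 5, 0], [0, 5, 0], [0, 3.5, 0], [0, 0, 0], [0, 0, 0]]' --turn '[[0, 0.003, 0], [0, 0, 0], [0, 0, 0], [0, 0, 0], [0, 0, 0], [0, 0, 0], [0, 0, 0], [0, 0, 0], [0, 0, 0], [0, 0, 0]]' --fingers '[-1, -1, -1, -1, -1, -1, -1, -1, -1, -1]'

```text
time: 55.3
position: [0.6727, 0.1974, 0.1009]
tool_rot: [-0.186, 2.131, -2.129]
ft_force: [-2.2, -0.1, 2.2]
grip_width: 0.565
```

>>> play_rows --translation '[[0, 0, 0], [0, 0, 0], [0, 0, 0], [0, 0, 0], [0, 0, 0], [0, -5, 0], [0, -15, 0], [0, -25, 0], [0, -25, 0], [0, -10, 0]]' --turn '[[0, 0, 0], [0, 0, 0], [0, 0, 0], [0, 0, 0], [0, 0, 0], [0, 0, 0], [0, 0, 0], [0, 0, 0], [0, 0, 0], [0, 0, 0]]' --fingers '[-0.8, 0.4, 0.4, 0.4, 0.4, 0.4, 0.4, 0.4, 0.4, 0.4]'

```text
time: 56.13
position: [0.6748, 0.1973, 0.1861]
tool_rot: [-0.179, 2.13, -2.125]
ft_force: [0.1, -0.3, 0.3]
grip_width: 0.703
```

Run:
```python
from h import *
im=ctrl.get_image('wrist');cv2.imwrite('pics/w31.png',im[100:420,180:460])
ti=ctrl.camera_info('top');im=ctrl.get_image('top');cv2.imwrite('pics/t31.png',im)
show(blobs(im,ti,.012,100,(345,185,475,300)))
go([.5944,-.2489,.18],np.radians(8-90))
```

```text
c [ 0.5944 -0.2489] raw [ 0.5954 -0.2482] wh [87.8719 51.2539] ang 9.0 hsv [ 16.698   75.1575 202.7724] px [407.9861 214.0694]
t 56.2333 p [0.6745 0.1974 0.1843] yawz -80.01562359850541 tilt y [ 0.0054  0.0027 -1.    ] w 0.6954295360345633 F [-0.4429  0.2865  0.3246] q7 -1.4491014062422127
shift in present axes mm [156.2489   2.6657 425.6372]
turn rv [ 0.0019  0.0346 -0.0057] shift if turned first [141.3989   4.3183 430.7848]
```

View pics/w31.png

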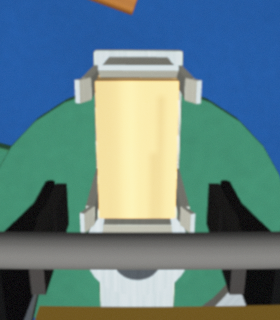

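View pics/t31.png

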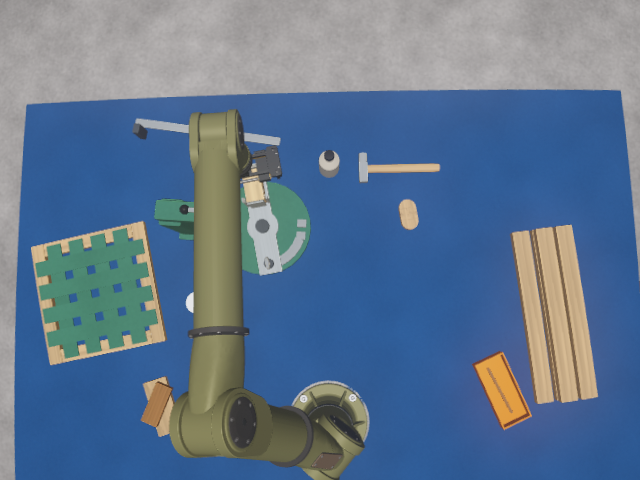

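>>> play_rows --translation '[[5, 0, 14], [13, 0, 35.5], [13, 0, 35.5], [13, 0, 35.5], [13, 0, 35.5], [13, 0, 35.5], [13, 0, 35.5], [13, 0, 35.5], [13, 0, 35.5], [13, 0, 35.5]]' --turn '[[0, 0, 0], [0, 0, 0], [0, 0, 0], [0, 0, 0], [0, 0, 0], [0, 0, 0], [0, 0, 0], [0, 0, 0], [0, 0, 0], [0, 0, 0]]' --fingers '[0.5, 0.5, 0.5, 0.5, 0.5, 0.5, 0.5, 0.5, 0.5, 0.5]'

```text
time: 57.07
position: [0.6079, -0.1545, 0.1786]
tool_rot: [-0.189, 2.134, -2.13]
ft_force: [1.4, -0.2, -0.2]
grip_width: 0.751
```

>>> play_rows --translation '[[13, 0, 35.5], [13, 0, 35.5], [8, 0, 21], [0, 5, 0], [0, 5, 0], [0, 5, 0], [0, 0, 0], [0, 0, 0], [0, 0, 0], [0, 0, 0]]' --turn '[[0, 0, 0], [0, 0, 0], [0, 0.03, 0], [0, 0, 0], [0, 0, 0], [0, 0, 0], [0, 0, 0], [0, 0, 0], [0, 0, 0], [0, 0, 0]]' --fingers '[0.5, 0.5, 0.5, 0.5, 0.5, 0.5, 0.5, 0.5, 0.5, 0.5]'

```text
time: 57.9
position: [0.5933, -0.2478, 0.1655]
tool_rot: [-0.157, 2.146, -2.144]
ft_force: [-0.3, -0.1, -0.4]
grip_width: 0.748
```

```bash
python3 -c "
from h import *
pick(.018,[.5944,-.249],.006,'w32')"
```

```text
c [ 0.5956 -0.2473] raw [ 0.5955 -0.2473] wh [89.7061 49.7082] ang 7.2 hsv [ 22.8852  82.7881 250.6044] px [317.4618 216.1818]
t 57.95 p [ 0.5933 -0.2481  0.1656] yawz -81.65698703299455 tilt y [ 0.0004  0.0009 -1.    ] w 0.7495506584012627 F [1.5719 0.0334 0.1645] q7 -0.7801519525608129
shift in present axes mm [ -2.3567 159.5979  -0.3058]
turn rv [ 0.0008  0.0199 -0.0006] shift if turned first [ -2.4376 159.5962  -0.4869]
```

View pics/w32.png

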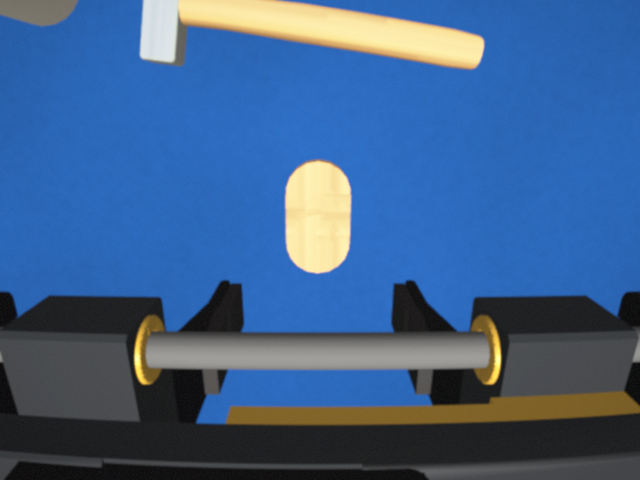

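>>> play_rows --translation '[[-2.3, 15, -0.3], [0, 20, 0], [0, 25, 0], [0, 25, 0], [0, 25, 0], [0, 20, 0], [0, 15, 0], [0, 6, 0], [0, 0, 0], [0, 0, 0]]' --turn '[[0, 0.02, 0], [0, 0, 0], [0, 0, 0], [0, 0, 0], [0, 0, 0], [0, 0, 0], [0, 0, 0], [0, 0, 0], [0, 0, 0], [0, 0, 0]]' --fingers '[0.5, 0.5, 0.5, 0.5, 0.5, 0.5, 0.5, 0.5, 0.5, 0.5]'

```text
time: 58.78
position: [0.5955, -0.2483, 0.0148]
tool_rot: [-0.133, 2.157, -2.157]
ft_force: [-0.4, 0.3, 0.2]
grip_width: 0.748
```

```bash
python3 -c "
from h import *
go([.5956,-.2473,.006],np.radians(7.2-90))"
```

```text
t 58.7833 p [ 0.5955 -0.2483  0.0148] yawz -82.89451695465502 tilt y [ 0.0007  0.0003 -1.    ] w 0.7475015201442552 F [-0.4094  0.2565  0.1913] q7 -0.7131802406720198
shift in present axes mm [-0.2269  8.8099 -1.0225]
turn rv [ 0.0002 -0.0016 -0.0007] shift if turned first [-0.2347  8.8095 -1.024 ]
```

>>> play_rows --translation '[[-0.2, 4, -1], [0, 4, 0], [0, 0.8, 0], [0, 0, 0], [0, 0, 0], [0, 0, 0], [0, 0, 0], [0, 0, 0], [0, 0, 0], [0, 0, 0]]' --turn '[[0, 0, 0], [0, 0, 0], [0, 0, 0], [0, 0, 0], [0, 0, 0], [0, 0, 0], [0, 0, 0], [0, 0, 0], [0, 0, 0], [0, 0, 0]]' --fingers '[0.5, 0.5, 0.5, 0.5, -1, -1, -1, -1, -1, -1]' --grip_force 40

```text
time: 59.62
position: [0.5953, -0.2471, 0.0058]
tool_rot: [-0.134, 2.158, -2.156]
ft_force: [-0.6, 0.2, 1.1]
grip_width: 0.568
```

```bash
python3 -c "
from h import *
go([.5956,-.2473,.006],np.radians(7.2-90))
heldauto(.018,'w33')
"
```

```text
t 59.6167 p [ 0.5953 -0.2471  0.0058] yawz -82.87943032175217 tilt y [ 0.0003  0.0007 -1.    ] w 0.5679832079900579 F [-0.6429  0.1577  1.072 ] q7 -0.7087663978776452
shift in present axes mm [-0.2825 -0.22    0.2681]
turn rv [ 0.0007 -0.0014 -0.0004] shift if turned first [-0.2821 -0.22    0.2686]
rows 209 403
held ends tool [-44.694  42.856] mid [ -0.919  -12.2146  -0.3252] len 87.55006576775449
```

View pics/w33.png

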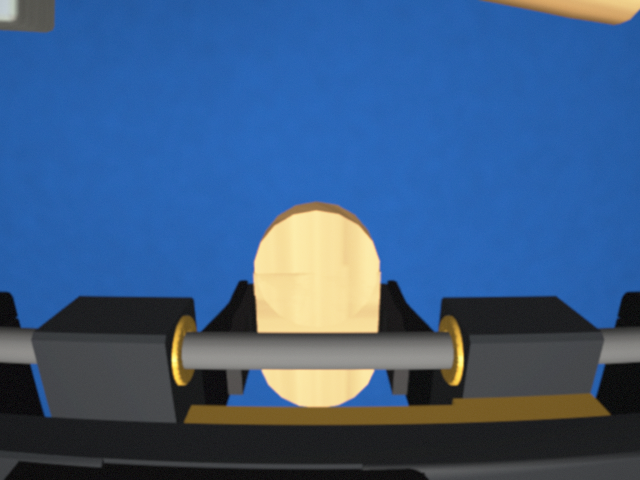

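>>> play_rows --translation '[[0, -15, 0], [0, -25, 0], [0, -30, 0], [0, -30, 0], [0, -30, 0], [0, -25, 0], [0, -20, 0], [0, -5, 0], [0, 0, 0], [0, 0, 0]]' --turn '[[0, 0, 0], [0, 0, 0], [0, 0, 0], [0, 0, 0], [0, 0, 0], [0, -0.025, 0], [0, -0.025, 0], [0, 0, 0], [0, 0, 0], [0, 0, 0]]' --fingers '[-1, -1, -1, -1, -1, -1, -1, -1, -1, -1]'

```text
time: 60.5
position: [0.5947, -0.2468, 0.1849]
tool_rot: [-0.186, 2.133, -2.129]
ft_force: [-0.6, 1.0, -0.6]
grip_width: 0.566
```

Run:
```python
from h import *
go([.673,.1974,.18],np.radians(10-90))
```

```text
t 60.5 p [ 0.5947 -0.2468  0.1849] yawz -80.04956110678066 tilt y [-0.0006  0.0016 -1.    ] w 0.5657261247418752 F [-0.6179  1.0478 -0.5632] q7 -0.7650872274286695
shift in present axes mm [-153.841     5.6253 -423.9368]
turn rv [ 0.0017 -0.0009  0.0003] shift if turned first [-154.2057    4.947  -423.8128]
```

>>> play_rows --translation '[[-5.1, -5, -14.1], [-12.85, -5, -35.3], [-12.85, 0, -35.3], [-12.85, 0, -35.3], [-12.85, 0, -35.3], [-12.85, 0, -35.3], [-12.85, 0, -35.3], [-12.85, 0, -35.3], [-12.85, 0, -35.3], [-12.85, 0, -35.3]]' --turn '[[0, 0, 0], [0, 0, 0], [0, 0, 0], [0, 0, 0], [0, 0, 0], [0, 0, 0], [0, 0, 0], [0, 0, 0], [0, 0, 0], [0, 0, 0]]' --fingers '[-1, -1, -1, -1, -1, -1, -1, -1, -1, -1]'

```text
time: 61.33
position: [0.6553, 0.1026, 0.1935]
tool_rot: [-0.19, 2.133, -2.132]
ft_force: [0.9, -0.3, 0.2]
grip_width: 0.57
```

>>> play_rows --translation '[[-12.85, 0, -35.3], [-12.85, 0, -35.3], [-7.8, 0, -21.4], [0, 0, 0], [0, 5, 0], [0, 10, 0], [0, 5, 0], [0, 0, 0], [0, 0, 0], [0, 0, 0]]' --turn '[[0, 0, 0], [0, 0, 0], [0, 0, 0], [0, 0, 0], [0, 0, 0], [0, 0, 0], [0, 0, 0], [0, 0, 0], [0, 0, 0], [0, 0, 0]]' --fingers '[-1, -1, -1, -1, -1, -1, -1, -1, -1, -1]'

```text
time: 62.17
position: [0.6737, 0.196, 0.1761]
tool_rot: [-0.184, 2.132, -2.13]
ft_force: [0.1, -0.5, -0.3]
grip_width: 0.569
```

Run:
```python
from h import *
for i in range(2):im=ctrl.get_image('wrist')
cv2.imwrite('pics/w34.png',im[100:420,180:460])
go([.673,.1974,.1145],np.radians(10-90))
```

```text
t 62.2667 p [0.6739 0.1966 0.1765] yawz -80.05411433605735 tilt y [ 0.0008  0.0013 -1.    ] w 0.5671421845702138 F [0.3329 0.2682 0.1645] q7 -1.4453959184866243
shift in present axes mm [ 0.7754 62.0351 -0.9009]
turn rv [ 0.0012 -0.0009 -0.001 ] shift if turned first [ 0.71   62.0348 -0.9737]
```

View pics/w34.png

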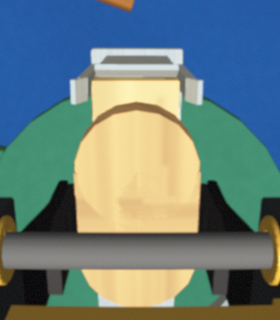

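>>> play_rows --translation '[[0.7, 5, -0.9], [0, 8, 0], [0, 9, 0], [0, 8, 0], [0, 6, 0], [0, 4, 0], [0, 0, 0], [0, 0, 0], [0, 0, 0], [0, 0, 0]]' --turn '[[0, -0.001, 0], [0, 0, 0], [0, 0, 0], [0, 0, 0], [0, 0, 0], [0, 0, 0], [0, 0, 0], [0, 0, 0], [0, 0, 0], [0, 0, 0]]' --fingers '[-1, -1, -1, -1, -1, -1, -1, -1, -1, -1]'

```text
time: 63.1
position: [0.6731, 0.1979, 0.1366]
tool_rot: [-0.186, 2.13, -2.128]
ft_force: [-0.5, -0.7, -0.7]
grip_width: 0.573
```

Run:
```python
from h import *
go([.673,.1974,.1145],np.radians(10-90))
im=ctrl.get_image('wrist')
cv2.imwrite('pics/w35.png',im[100:420,180:460])
```

```text
t 63.1 p [0.6731 0.1979 0.1366] yawz -79.95535350423145 tilt y [ 0.001   0.0012 -1.    ] w 0.573108388371398 F [-0.545  -0.6913 -0.7135] q7 -1.4315704315574767
shift in present axes mm [ 0.2134 22.0668  0.452 ]
turn rv [ 0.001   0.0008 -0.0012] shift if turned first [ 0.1871 22.0675  0.43  ]
```

View pics/w35.png

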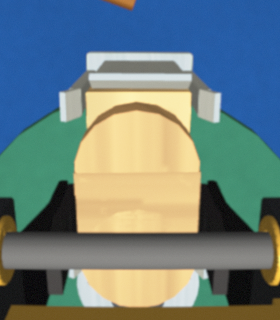

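>>> play_rows --translation '[[0.2, 2, 0.4], [0, 3, 0], [0, 3, 0], [0, 3, 0], [0, 3, 0], [0, 3, 0], [0, 3, 0], [0, 2, 0], [0, 0, 0], [0, 0, 0]]' --turn '[[0, 0, 0], [0, 0, 0], [0, 0, 0], [0, 0, 0], [0, 0, 0], [0, 0, 0], [0, 0, 0], [0, 0, 0], [0, 0, 0], [0, 0, 0]]' --fingers '[-1, -1, -1, -1, -1, -1, -1, -1, -1, -1]'

```text
time: 63.98
position: [0.6726, 0.1974, 0.1139]
tool_rot: [-0.187, 2.131, -2.129]
ft_force: [-0.0, 0.1, -0.8]
grip_width: 0.57
```

>>> play_rows --translation '[[0, 0, 0], [0, 0, 0], [0, 0, 0], [0, 0, 0], [0, 0, 0], [0, -5, 0], [0, -15, 0], [0, -25, 0], [0, -20, 0], [0, -5, 0]]' --turn '[[0, 0, 0], [0, 0, 0], [0, 0, 0], [0, 0, 0], [0, 0, 0], [0, 0, 0], [0, 0, 0], [0, 0, 0], [0, 0, 0], [0, 0, 0]]' --fingers '[-0.8, 0.4, 0.4, 0.4, 0.4, 0.4, 0.4, 0.4, 0.4, 0.4]'

```text
time: 64.82
position: [0.6749, 0.1973, 0.1896]
tool_rot: [-0.179, 2.129, -2.124]
ft_force: [0.3, -1.3, 0.9]
grip_width: 0.699
```

Run:
```python
from h import *
im=ctrl.get_image('wrist');cv2.imwrite('pics/w36.png',im[100:420,180:460])
s=ctrl.get_image('scene');cv2.imwrite('pics/s36.png',cv2.resize(s[150:290,340:490],None,fx=4,fy=4,interpolation=cv2.INTER_CUBIC))
go([.456,.1598,.2],np.radians(10-90))
```

```text
t 64.9167 p [0.6738 0.1974 0.1866] yawz -79.95710475973902 tilt y [ 0.0039  0.0023 -1.    ] w 0.6985846064668763 F [ 0.1856 -0.3716 -0.8983] q7 -1.4482992888898358
shift in present axes mm [220.9691 -14.2845  -1.0235]
turn rv [ 0.0016  0.0007 -0.0042] shift if turned first [221.0279 -13.3573  -0.8372]
```

View pics/w36.png

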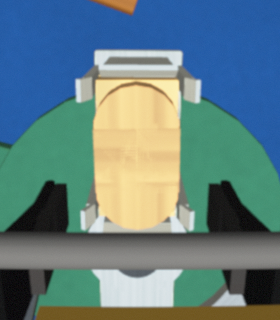

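View pics/s36.png

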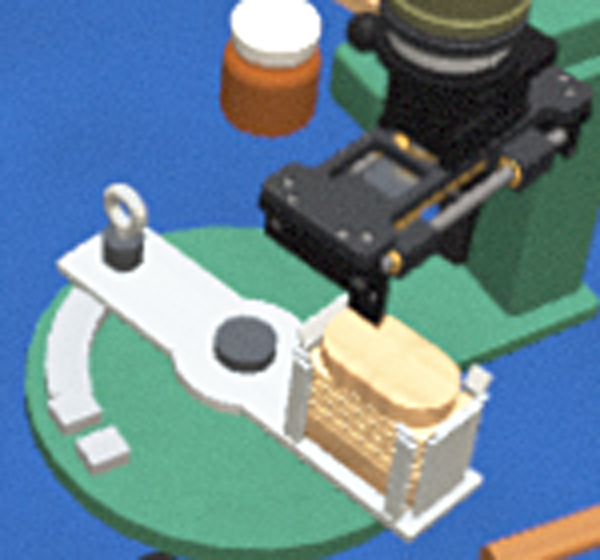

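>>> play_rows --translation '[[15, 0, 0], [37, 0, 0], [37, 0, 0], [37, 0, 0], [37, 0, 0], [37, 0, 0], [20, 0, 0], [0, 0, 0], [0, 0, 0], [0, 0, 0]]' --turn '[[0, 0, 0], [0, 0, 0], [0, 0, 0], [0, 0, 0], [0, 0, 0], [0, 0, 0], [0, 0, 0], [0, 0, 0], [0, 0, 0], [0, 0, 0]]' --fingers '[0.2, 0.2, 0.2, 0.2, 0.2, 0.2, 0.2, 0.2, 0.2, 0.2]'

```text
time: 65.75
position: [0.4563, 0.1593, 0.1839]
tool_rot: [-0.187, 2.131, -2.128]
ft_force: [0.7, 0.5, 0.6]
grip_width: 0.602
```

Run:
```python
from h import *
go([.4567,.1600,.078],np.radians(10-90))
wi=ctrl.camera_info('wrist');im=ctrl.get_image('wrist')
gr=cv2.cvtColor(im,cv2.COLOR_BGR2GRAY)
cv2.imwrite('pics/w37.png',im)
for rr in [(.1085,.1)]: 
  a=np.radians(-169.95);P=np.array([.5638,.1788])
  q=P+.11*np.array([np.cos(a),np.sin(a)]);print('ring pred',q,proj(wi,[[*q,.106],[*q,.088]]))
```

```text
t 65.75 p [0.4563 0.1593 0.1839] yawz -79.93379657283262 tilt y [ 0.0005  0.0013 -1.    ] w 0.6016101185799799 F [0.7209 0.4793 0.6287] q7 -1.8166466927443479
shift in present axes mm [ -0.4312 105.8976  -0.4853]
turn rv [ 0.0012  0.0012 -0.0007] shift if turned first [ -0.5075 105.8966  -0.6088]
ring pred [0.4555 0.1596] [[317.6703 249.664 ]
 [317.6706 241.1649]]
```

View pics/w37.png

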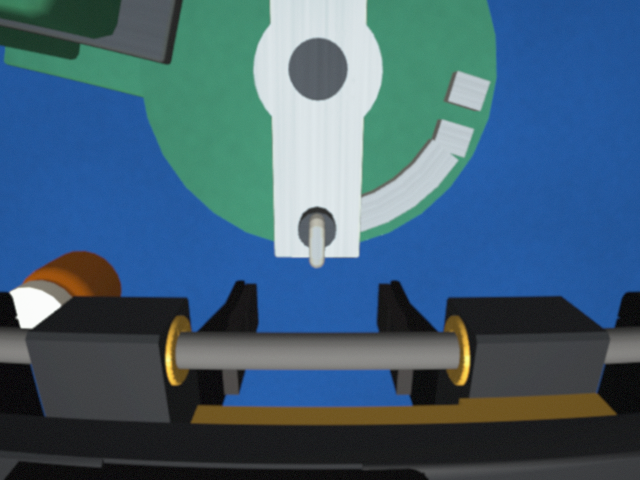

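>>> play_rows --translation '[[0, 8, -0.5], [0, 14, 0], [0, 16, 0], [0, 16, 0], [0, 16, 0], [0, 16, 0], [0, 12, 0], [0, 8, 0], [0, 0, 0], [0, 0, 0]]' --turn '[[0, 0.001, 0], [0, 0, 0], [0, 0, 0], [0, 0, 0], [0, 0, 0], [0, 0, 0], [0, 0, 0], [0, 0, 0], [0, 0, 0], [0, 0, 0]]' --fingers '[-0.1, -0.1, -0.1, -0.1, -0.1, -0.1, -0.1, -0.1, -0.1, -0.1]'

```text
time: 66.63
position: [0.4562, 0.1589, 0.0775]
tool_rot: [-0.186, 2.13, -2.132]
ft_force: [0.1, -0.5, 0.3]
grip_width: 0.452
```

>>> play_rows --translation '[[0, 0, 0], [0, 0, 0], [0, 0, 0], [0, 0, 0], [0, 0, 0], [0, 0, 0], [0, 0, 0], [0, 0, 0], [0, 0, 0], [0, 0, 0]]' --turn '[[0, 0, 0], [0, 0, 0], [0, 0, 0], [0, 0, 0], [0, 0, 0], [0, 0, 0], [0, 0, 0], [0, 0, 0], [0, 0, 0], [0, 0, 0]]' --fingers '[-1, -1, -1, -1, -1, -1, -1, -1, -1, -1]' --grip_force 50

```text
time: 67.47
position: [0.4561, 0.1597, 0.0782]
tool_rot: [-0.186, 2.131, -2.129]
ft_force: [-1.9, 0.1, 4.0]
grip_width: 0.111
```

Run:
```python
from h import *
go([.4563,.1597,.093],np.radians(10-90))
```

```text
t 67.4667 p [0.4561 0.1597 0.0782] yawz -80.01195123556374 tilt y [ 0.0002  0.0013 -1.    ] w 0.11124294624164623 F [-1.8827  0.0538  4.0003] q7 -1.674217553222638
shift in present axes mm [ -0.2364 -14.7863   0.0618]
turn rv [ 0.0012 -0.0002 -0.0005] shift if turned first [ -0.2295 -14.7863   0.0802]
```

Gripped (9.7 mm). Next I lift 15 mm and start the swing back.

>>> play_rows --translation '[[0, -3, 0], [0, -3, 0], [0, -3, 0], [0, -3, 0], [0, -3, 0], [0, 0, 0], [0, 0, 0], [0, 0, 0], [0, 0, 0], [0, 0, 0]]' --turn '[[0, 0, 0], [0, 0, 0], [0, 0, 0], [0, 0, 0], [0, 0, 0], [0, 0, 0], [0, 0, 0], [0, 0, 0], [0, 0, 0], [0, 0, 0]]' --fingers '[-1, -1, -1, -1, -1, -1, -1, -1, -1, -1]'

```text
time: 68.3
position: [0.4559, 0.1595, 0.0928]
tool_rot: [-0.186, 2.131, -2.129]
ft_force: [4.5, 1.8, -9.4]
grip_width: 0.108
```

Run:
```python
from h import *
go([.4563,.1597,.093],np.radians(10-90))
cv2.imwrite('pics/w38.png',ctrl.get_image('wrist'))
```

```text
t 68.3 p [0.4559 0.1595 0.0928] yawz -80.01312565079134 tilt y [ 0.0002  0.0007 -1.    ] w 0.1082584191823808 F [ 4.4646  1.8054 -9.384 ] q7 -1.69991481957064
shift in present axes mm [-0.3902 -0.1837 -0.1237]
turn rv [ 0.0007 -0.0002 -0.0003] shift if turned first [-0.3901 -0.1839 -0.1235]
```

View pics/w38.png

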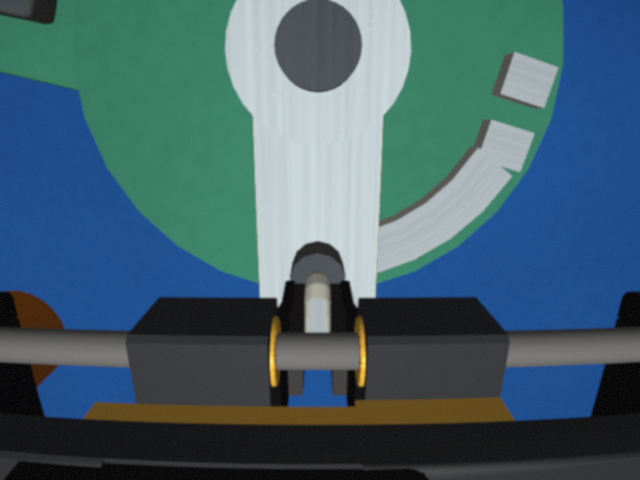

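>>> play_rows --translation '[[-0.1, 0, 4.8], [-0.1, 0, 4.8], [-0.1, 0, 4.8], [-0.1, 0, 4.8], [-0.1, 0, 4.8], [-0.1, 0, 4.8], [-0.1, 0, 4.8], [-0.1, 0, 4.8], [-0.1, 0, 4.8], [-0.1, 0, 4.8]]' --turn '[[0, -0.0436, 0], [0, -0.0436, 0], [0, -0.0436, 0], [0, -0.0436, 0], [0, -0.0436, 0], [0, -0.0436, 0], [0, -0.0436, 0], [0, -0.0436, 0], [0, -0.0436, 0], [0, -0.0436, 0]]' --fingers '[-1, -1, -1, -1, -1, -1, -1, -1, -1, -1]'

```text
time: 69.18
position: [0.4739, 0.1157, 0.0928]
tool_rot: [-0.591, 1.873, -1.87]
ft_force: [2.9, 2.1, -8.8]
grip_width: 0.109
```

>>> play_rows --translation '[[-0.1, 0, 4.8], [-0.1, 0, 4.8], [-0.1, 0, 4.8], [-0.1, 0, 4.8], [-0.1, 0, 4.8], [-0.1, 0, 4.8], [-0.1, 0, 4.8], [-0.1, 0, 4.8], [-0.1, 0, 4.8], [-0.1, 0, 4.8]]' --turn '[[0, -0.0436, 0], [0, -0.0436, 0], [0, -0.0436, 0], [0, -0.0436, 0], [0, -0.0436, 0], [0, -0.0436, 0], [0, -0.0436, 0], [0, -0.0436, 0], [0, -0.0436, 0], [0, -0.0436, 0]]' --fingers '[-1, -1, -1, -1, -1, -1, -1, -1, -1, -1]'

```text
time: 70.02
position: [0.5085, 0.0835, 0.0924]
tool_rot: [-0.916, 1.585, -1.581]
ft_force: [1.6, 1.0, -8.5]
grip_width: 0.114
```

Run:
```python
from h import *
P=np.array([.5642,.179]);
go([.5549,.0690,.093],np.radians(-5.1))
p,R,s=pose();d=p[:2]-P;print(np.hypot(*d),np.degrees(np.arctan2(d[1],d[0])))
cv2.imwrite('pics/w39.png',ctrl.get_image('wrist'))
```

```text
t 70.0167 p [0.5085 0.0835 0.0924] yawz -29.965992062257733 tilt y [-0.0018  0.0013 -1.    ] w 0.11350669990174878 F [ 1.6196  0.9516 -8.5186] q7 -0.5754526398862615
shift in present axes mm [-10.596   -0.6873  47.4668]
turn rv [ 0.0021 -0.434  -0.0007] shift if turned first [10.3467 -0.5846 47.5231]
0.11053798706097547 -120.26742166014083
```

View pics/w39.png

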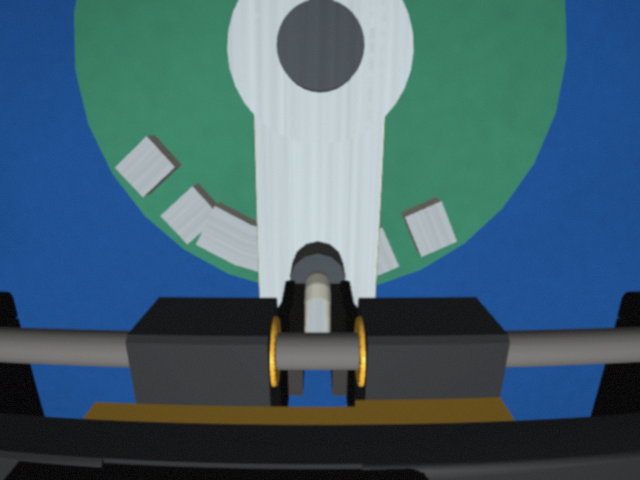

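>>> play_rows --translation '[[-0.1, 0, 4.8], [-0.1, 0, 4.8], [-0.1, 0, 4.8], [-0.1, 0, 4.8], [-0.1, 0, 4.8], [-0.1, 0, 4.8], [-0.1, 0, 4.8], [-0.1, 0, 4.8], [-0.1, 0, 4.6], [0, 0, 4]]' --turn '[[0, -0.0436, 0], [0, -0.0436, 0], [0, -0.0436, 0], [0, -0.0436, 0], [0, -0.0436, 0], [0, -0.0436, 0], [0, -0.0436, 0], [0, -0.0436, 0], [0, -0.0436, 0], [0, -0.0436, 0]]' --fingers '[-1, -1, -1, -1, -1, -1, -1, -1, -1, -1]'

```text
time: 70.9
position: [0.5529, 0.0688, 0.0922]
tool_rot: [-1.167, 1.276, -1.273]
ft_force: [2.2, -0.1, -8.3]
grip_width: 0.106
```

Run:
```python
from h import *
im=ctrl.get_image('wrist')
im=ctrl.get_image('wrist')
go([.5550,.0690,.093],np.radians(-5.1))
cv2.imwrite('pics/w40.png',im)
```

```text
t 71.0 p [0.5536 0.0688 0.0925] yawz -5.154125162563465 tilt y [-0.0004  0.0004 -1.    ] w 0.11461180141255935 F [ 4.0286  0.2693 -8.3257] q7 -0.055739917798200735
shift in present axes mm [-0.3386 -0.4962  1.3419]
turn rv [ 0.0004 -0.0009 -0.0003] shift if turned first [-0.3371 -0.4958  1.3424]
```

View pics/w40.png

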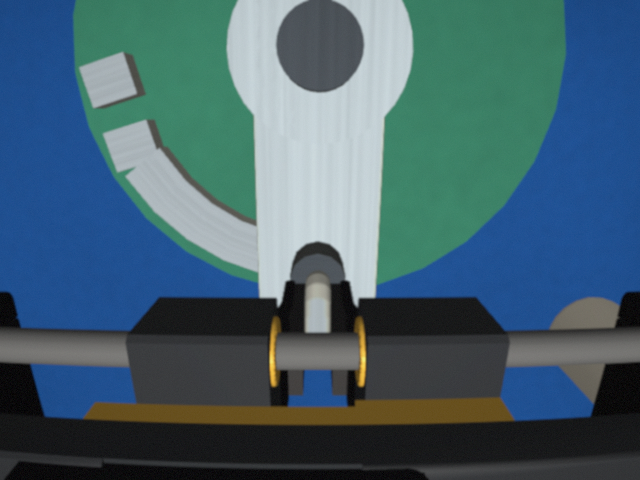

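>>> play_rows --translation '[[-0.2, 0, 1.3], [0, 0, 0], [0, 0, 0], [0, 3, 0], [0, 3, 0], [0, 3, 0], [0, 3, 0], [0, 2.8, 0], [0, 0, 0], [0, 0, 0]]' --turn '[[0, 0, 0], [0, 0, 0], [0, 0, 0], [0, 0, 0], [0, 0, 0], [0, 0, 0], [0, 0, 0], [0, 0, 0], [0, 0, 0], [0, 0, 0]]' --fingers '[-1, -1, -1, -1, -1, -1, -1, -1, -1, -1]'

```text
time: 71.83
position: [0.5551, 0.0687, 0.0783]
tool_rot: [-1.165, 1.274, -1.274]
ft_force: [1.0, -2.6, -4.0]
grip_width: 0.106
```

Run:
```python
from h import *
im=ctrl.get_image('wrist')
go([.5552,.0690,.078],np.radians(-5.1))
```

```text
t 71.8833 p [0.5551 0.0687 0.0783] yawz -5.057240449859804 tilt y [ 0.0005  0.0005 -1.    ] w 0.11117899615280188 F [-0.1246 -2.3558 -3.365 ] q7 -0.03882791086446186
shift in present axes mm [-0.2881  0.2979  0.0624]
turn rv [-0.0005  0.0007 -0.0006] shift if turned first [-0.2883  0.2977  0.0623]
```

>>> play_rows --translation '[[0, 0, 0], [0, 0, 0], [0, 0, 0], [0, 0, 0], [0, 0, 0], [0, -6, 0], [0, -12, 0], [0, -18, 0], [0, -20, 0], [0, -20, 0]]' --turn '[[0, 0, 0], [0, 0, 0], [0, 0, 0], [0, 0, 0], [0, 0, 0], [0, 0, 0], [0, 0, 0], [0, 0, 0], [0, 0, 0], [0, 0, 0]]' --fingers '[-0.4, -0.4, -0.4, -0.4, -0.4, -0.4, -0.4, -0.4, -0.4, -0.4]'

```text
time: 72.72
position: [0.555, 0.0688, 0.1559]
tool_rot: [-1.165, 1.275, -1.274]
ft_force: [0.2, -0.1, 0.2]
grip_width: 0.301
```

>>> play_rows --translation '[[0, -15, 0], [0, -10, 0], [0, 0, 0], [0, 0, 0], [0, 0, 0], [0, 0, 0], [0, 0, 0], [0, 0, 0], [0, 0, 0], [0, 0, 0]]' --turn '[[0, 0, 0], [0, 0, 0], [0, 0, 0], [0, 0, 0], [0, 0, 0], [0, 0, 0], [0, 0, 0], [0, 0, 0], [0, 0, 0], [0, 0, 0]]' --fingers '[0.5, 0.5, 0.5, 0.5, 0.5, 0.5, 0.5, 0.5, 0.5, 0.5]'

```text
time: 73.55
position: [0.5547, 0.0688, 0.1788]
tool_rot: [-1.166, 1.275, -1.274]
ft_force: [-0.2, 1.0, -0.2]
grip_width: 0.746
```

Run:
```python
from h import *
wi=ctrl.camera_info('wrist');si=ctrl.camera_info('scene')
im=ctrl.get_image('wrist');cv2.imwrite('pics/w41.png',im)
cv2.imwrite('pics/w41c.png',cv2.resize(im[170:280,240:400],None,fx=4,fy=4))
sc=ctrl.get_image('scene');cv2.imwrite('pics/s41.png',cv2.resize(sc[130:290,330:510],None,fx=3.7,fy=3.7,interpolation=cv2.INTER_CUBIC))
gr=cv2.cvtColor(im,cv2.COLOR_BGR2GRAY)
m=(gr[20:110,270:370]<110).astype(np.uint8);n,l,st,ce=cv2.connectedComponentsWithStats(m)
k=1+np.argmax(st[1:,4]);pc=ce[k]+[270,20];P=onz(wi,pc,.056)[0];print('pivot',P,pc)
a=np.radians(-95.1);u=np.array([np.cos(a),np.sin(a)])
for L in (0,.010):
    pts=[[*(P[:2]+u*(.110+.018*np.cos(b))),.088+L+.018*np.sin(b)] for b in np.linspace(0,2*np.pi,48)]
    q=proj(wi,pts);print(L,'wrist',q.min(0),q.max(0))
    q=proj(si,pts);q=(q-[330,130])*3.7;print('scene crop',q.min(0),q.max(0))
print(pose()[0])
```

```text
pivot [0.5643 0.1791 0.056 ] [317.4479  67.5531]
0 wrist [317.2793 214.6425] [317.3598 270.4264]
scene crop [ 95.1047 387.4306] [143.9428 429.4518]
0.01 wrist [317.2926 218.3527] [317.378  276.2538]
scene crop [ 95.4302 376.7562] [144.5136 419.1284]
[0.5548 0.0689 0.1789]
```

View pics/w41.png

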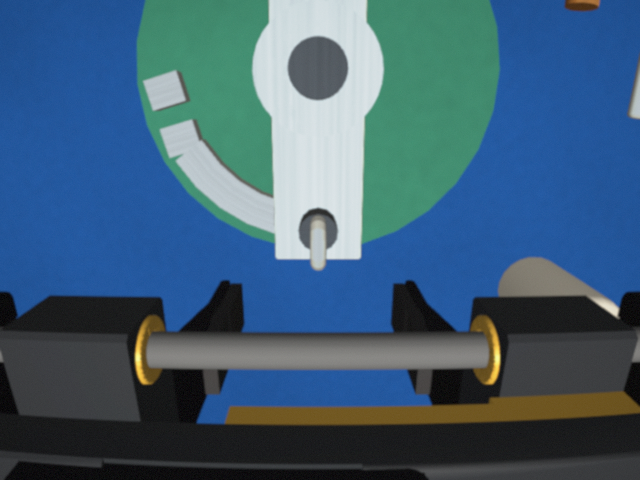

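View pics/w41c.png

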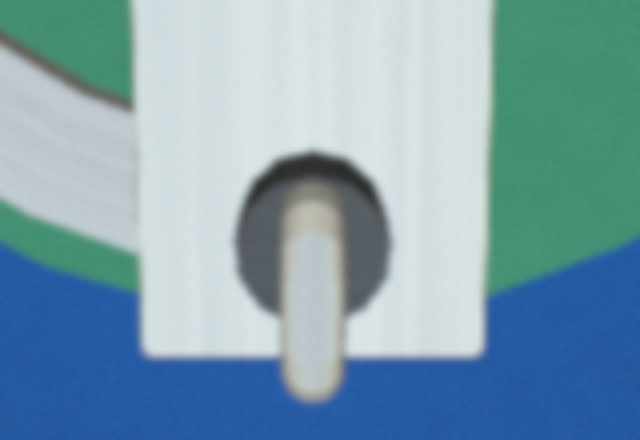

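View pics/s41.png

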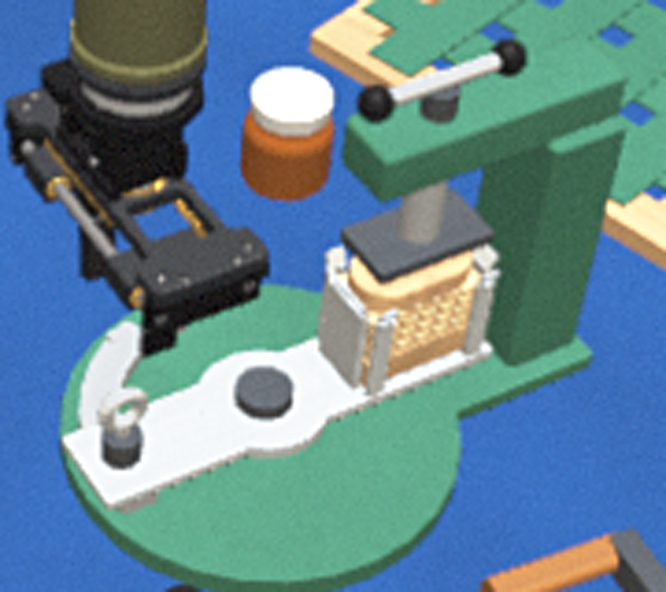

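Run:
```python
from h import *
t=ctrl.get_image('top');t0=cv2.imread('pics/top0.png');s=ctrl.get_image('scene');s0=cv2.imread('pics/scene0.png')
cv2.imwrite('pics/s42.png',s)
for nm,x0,y0,x1,y1 in (('glue',310,140,350,185),('hammer',355,145,445,190)):
    print(nm,cv2.absdiff(t,t0)[y0:y1,x0:x1].mean())
for nm,x0,y0,x1,y1 in (('jar',392,145,422,185),('glue',360,288,394,345),('hammer',240,328,356,400),('ring',352,232,376,262)):
    print(nm,cv2.absdiff(s,s0)[y0:y1,x0:x1].mean(),cv2.absdiff(s,s0)[y0:y1,x0:x1].max())
```

```text
glue 1.8657407407407407
hammer 1.805267489711934
jar 4.1563888888888885 18
glue 5.142586859305125 19
hammer 10.268358876117496 202
ring 5.886574074074074 44
```

View pics/s42.png

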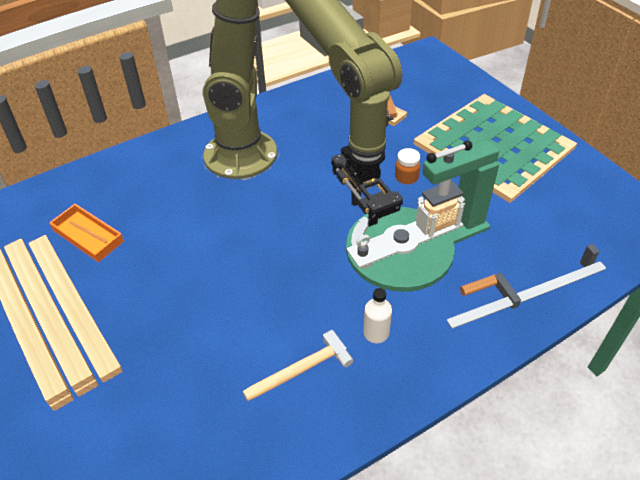

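The scene view shows the loaded pocket under the press at (440,212) and the ring home at (363,245). The glue bottle, jar and hammer have not moved. The larger difference in the scene crop around the hammer comes from a pick-up part that used to be in that window. The top-view diff over the hammer is only 1.8.

```bash
python3 -c "
from bench import ctrl
print(ctrl.close_job(), ctrl.get_state()['time'])"
```

```text
the job is handed in; nothing more can be done
the job is handed in; nothing more can be done
```

The job is done and handed in at about 74 s. I pulled the ring and swung the turntable to the loading notch. There I stacked the thick block, all four spacers and the round-ended cap. I then swung the loaded pocket back under the press and let the ring drop home.

- **Ring:** in the last wrist picture its lower edge is at row 270.8. I calculated 270.4 for fully home and 276.3 for resting 10 mm up on the sector, so it is home. The scene view agrees. I did not push the turntable to test the lock.
- **Stack:** it sits squarely in the pocket below the press foot. I saw no slipped grip and no part knocked aside.
- **Bystanders:** the glue bottle and the hammer match their starting pictures from above, and the jar and the glue bottle match in the scene view.
- **Check that disagreed:** my scene-view comparison around the hammer flagged a difference, because the window also covered a spot where a part had been picked up. By eye the hammer has not moved.

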